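# Stir the charge of a vibratory finisher, shut its cover and pin the hasp

### The arm

A 6-joint arm with a two-finger parallel gripper is mounted at the origin on the work surface; the furniture and walls round the work are solid. World frame = base frame: x ahead of the robot, y to its left, z up, the work surface at z = 0. Lengths are in m, angles in degrees, forces in N, time in s.
With the tool pointing down it reaches from about 0.3 to 0.75 m from the base axis. Payload 8.5 kg.
Tool frame: the origin (TCP) lies at the very end of the fingers, on their centre line; the grasp point (between the pads) lies 19 mm behind it; z points along the fingers, y is the line along which they close (so a half turn about z gives the same grasp; the last joint's range is limited). The gripper opens to 85 mm and grips with 20 to 120 N. Pads are 22 mm wide; open, the fingers measure 114 mm over their backs; the gripper's body (76 mm by 85 mm) begins 54 mm behind the grasp point. The pads swing forward as they close: fully open they stand 13 mm farther back than shut.
Start: joints at [-82.065, 21.807, 74.336, -0, 83.858, -12.336], TCP at [0.191, -0.516, 0.231] pointing down, gripper open.
Joint ranges: [-178.18, 178.18], [-50.72, 133.34], [12.68, 142.11], [-81.47, 261.47], [9.98, 163.14], [-165.26, 165.26]. Speed limits (degrees/s): [136.94, 136.94, 180, 180, 180, 180].

### API

Orientations are given as a 3x3 rotation matrix whose columns are the frame's x, y, z axes.
In Python, from rig import observe, cams, ticket gives the robot as it stands.
- The arm moves only by the tool move_arm, never from a script. Its arguments are lists of equal length, an entry for each row: "jaw": the finger opening in cm, from 0 to 8.54; "dp": the shift along the tool's x, y, z in cm, a list of three; "turn": the turn, a rotation vector about the tool's x, y, z in rad, a list of three. In form: {"jaw": [jaw, ...], "dp": [[tx, ty, tz], ...], "turn": [[wx, wy, wz], ...]}. A call has 1 to 12 rows; each row shifts and turns the commanded pose from where the row before left it, along the tool's axes as they then stand; what a row does not reach is not made up. A row lasts 1/12 s, in which the tool goes at most 41.7 mm and 7.16 degrees, less where a joint would pass 70% of its speed; a pose out of reach is approached as far as the arm can. A call is refused whole if a number of a shift passes 4.17 or a number of a turn 0.125, either way. A call with a gripper value outside its range is refused whole. The fingers move at their own pace and stop on an object; "force" is the grip in N (left out, the last holds). Time passes only in rows, so rows that do not move let the fingers close. It gives the time, the measured TCP pose, the force, the opening and the grip force at its end, in the units of the state.
- observe(): the state, without advancing time (a new reading comes with each control period).
- cams.get_image(name): name is "scene" or "top" or "wrist"; returns (picture, depth): 480x640x3 uint8, red, green, blue; 480x640 float32, m along the optical axis (not along the pixel's ray), 0 where there is no reading.
- cams.calibration(name): a dict with "vertical_fov" (degrees; the focal length in pixels is half the picture's height over the tangent of half this angle, whatever the lens; pixels are square), "cx", "cy" (the principal point, pixels), "view" (4x4, takes a point from world to camera coordinates); the wrist camera has in their place "tool_from_camera" (4x4, takes a point from camera to tool coordinates, whose origin is the TCP and whose axes are the flange's). Camera axes: x right, y up, looking along -z (the intrinsics and any distortion apply to the point x, -y, -z); pixel columns grow to the right and rows downward; lengths in m; the calibration is good to about 2 mm. A picture is of the moment at which its call begins: read the wrist's pose just before it. calibration takes no time and is no camera call.
- ticket.close_job(): hands the job in; it is judged then, once.
Trained networks look in the newest picture that a camera, given by its name, has taken for a name from the list of things; names that differ only in an ending like _2 or _b are one class to them, and where a whole thing is asked for, a point or a joint stands for the part that bears it (a point fixed in the world has none). Each returns a list of dicts, best first, with "p" (0 to 1); they miss things now and then, are a little off and sometimes report something else, mostly with a low value. They report only what shows in the picture. A call takes as long as a camera call.
- cams.spot_in(camera, query): "box" ([centre column, centre row, width, height] as shares, 0 to 1, of the picture: columns of its width, rows of its height, round what is visible of it).
- cams.outline_of(camera, query): "mask" (480x640 bool, what is visible of it) and "box" ([centre column, centre row, width, height] as shares, 0 to 1, of the picture: columns of its width, rows of its height, round what is visible of it).
- cams.mark_of(camera, query): "location" ([column, row] as shares, 0 to 1, of the picture: columns of its width, rows of its height: a listed point, or the origin of a listed thing).
The state is a dict: "time_s": time; "q": joint angles; "qvel": joint speeds; "joint_efforts": joint torques, N m; "position": TCP position; "tool_rot": TCP orientation; "ft_force": force on the tool from outside, world axes, zero at the start; "wrist_torque": the same for the moment, N m; "grip_width": finger opening in m; "gripper_force": force on a finger pad.
Only numpy, scipy, OpenCV 4.12 (cv2) and the standard library are available. Lean on these libraries where they do the work, as an engineer would, in place of code of your own. Each camera call takes 0.05 s, during which the arm holds its last target. There are 200 camera calls.

### The job

Get the small vibratory finisher ready to run: take the stirrer from the wooden tool block and, with its tip down near the floor of the open bowl, stir round and round the hub until every one of the seven ceramic and steel balls has been shifted by more than its own width from where it lay. Then stand the stirrer back in its hole, swing the cover shut and push the T-handled pin right through all three knuckles of the hasp, so that its point comes out at the far side and its T-bar stays outside. Keep all the balls in the bowl and leave the grease tin standing where it is.

Things in the scene. Friction and masses are not known exactly. Their poses are not given: they have to be found in the camera images.
- bowl (a point): Centre of the floor of the finisher's open steel bowl, 50 mm above the bench (rim 55 mm higher, outer radius 64 mm). The floor is a flat ring from a conical hub (radius 11 mm at the floor, 32 mm high) to radius 35 mm; from there it slopes up at 30 degrees to radius 58 mm, then the wall is upright. z up, -x to the hasp, +x to the hinge.
- cover (a joint): Angle of the finisher's cover, rad: 0 shut, 2.05 fully open (leaning back on its stop). A round grey steel disc, radius 65 mm, up to 10 mm thick, 0.2 kg, on a damped, slightly stiff hinge: above about 1.2 it stays where it is left, below 1.0 it sinks shut softly by its own wseven in about 3 s.
- cover_hinge (a point): On the cover's hinge axis, 70 mm from the bowl's centre on the side away from the hasp, 108.5 mm above the bench. The frame turns with the cover: y along the hinge axis, -x from the hinge across the cover to its hasp edge, z out of its outer (upper) face. The disc spans x = -5 to -136 mm, z = -3 to +7 mm.
- cover_edge (a point): Point on the rim of the cover farthest from the hinge, 135 mm from it (open: its upper edge). The middle hasp knuckle stands 23 mm beyond it on a tongue 14 mm wide. Over the back of the bench a pipe runs at x = 0.62 m, 0.36 m up; a clamp handle on it sticks out towards the robot to x = 0.53 m at y = 0 to 0.02 m, 0.33 to 0.37 m up: keep hand and wrist clear of both.
- hasp (a point): Centre of the hasp, 88 mm from the bowl's centre, 108 mm above the bench; y along the bores, z up, -x away from the bowl. Two fixed steel knuckles (outer radius 11.5 mm, bore 14 mm) at y = -20 to -8 and +8 to +20 mm; the cover's knuckle (same bore, 14 mm long) comes in line between them when shut. The pin may enter from either end.
- stirrer_grip (a point): Centre of the stirrer's square wooden handle (22 x 22 mm, 58 mm high), 121 mm above its tip. The stirrer is a 14 mm steel rod, 150 mm long in all, 0.12 kg, standing upright in the tool block. z along the stirrer, up; x and y across the handle's faces.
- stirrer_tip (a point): Centre of the stirrer's flat lower tip.
- block_hole (a point): Mouth of the stirrer's upright hole (20 mm wide, 45 mm deep) in the fixed hardwood tool block (150 x 50 mm, 55 mm high), 55 mm above the bench and 27 mm from one end of the block. x runs along the block to a drift (168 mm high, 66 mm away) and a marker (140 mm high, 100 mm away) standing in its other holes.
- pin_grip (a point): Middle of the free shank of the T-handled steel pin, which lies flat on the bench, its axis 5 mm above it. Shank 10 mm thick; x points along the pin to its tapered point, 74 mm ahead; the T-bar (44 mm long, 10 mm thick, along y) lies 20 mm behind this point. 0.05 kg.
- pin_tip (a point): Point of the pin (a cone, 4 mm wide at the end, reaching full thickness 10 mm behind it). x as for the grip.
- pin_head (a point): Where the pin's shank meets the middle of its T-bar.
- ball0_center (a point): Centre of a grey ceramic tumbling ball, 18 mm in diameter, 10 g, in the bowl. The seven pieces lie round the channel, 26 mm from the bowl's centre, with one gap of about 22 mm clear width among them.
- knob1_center (a point): Centre of a turned steel ball-knob blank with a drilled hole, 18 mm in diameter, 22 g, in the bowl. The seven pieces lie round the channel, 26 mm from the bowl's centre, with one gap of about 22 mm clear width among them.
- ball2_center (a point): Centre of a grey ceramic tumbling ball, 18 mm in diameter, 10 g, in the bowl. The seven pieces lie round the channel, 26 mm from the bowl's centre, with one gap of about 22 mm clear width among them.
- ball3_center (a point): Centre of a grey ceramic tumbling ball, 18 mm in diameter, 10 g, in the bowl. The seven pieces lie round the channel, 26 mm from the bowl's centre, with one gap of about 22 mm clear width among them.
- knob4_center (a point): Centre of a turned steel ball-knob blank with a drilled hole, 18 mm in diameter, 22 g, in the bowl. The seven pieces lie round the channel, 26 mm from the bowl's centre, with one gap of about 22 mm clear width among them.
- ball5_center (a point): Centre of a grey ceramic tumbling ball, 18 mm in diameter, 10 g, in the bowl. The seven pieces lie round the channel, 26 mm from the bowl's centre, with one gap of about 22 mm clear width among them.
- ball6_center (a point): Centre of a grey ceramic tumbling ball, 18 mm in diameter, 10 g, in the bowl. The seven pieces lie round the channel, 26 mm from the bowl's centre, with one gap of about 22 mm clear width among them.
- grease_tin: A small tin of grease, 49 mm wide and 54 mm high, standing on the bench on the left, between the pin and the tool case; not to be disturbed. Origin at the middle of its underside. Bottles up to 260 mm high stand along the back of the bench (x above 0.55 m).
- pin: The pin as a whole (described at its grip point).
- stirrer: The stirrer as a whole; origin at its tip.

How it is judged:
By the outcome, as a careful person would: the job done as asked, in the order asked, and still so for the second after the job is handed in, with the robot touching nothing.
It also fails if it takes over 72 s, if anything falls off the work surface, if the arm or the gripper's body presses on something with over 40 N, if the wrist force passes 120 N, or if a joint passes its speed limit or range.

## Working session

There is one attempt and no reset: what is moved stays moved. The work goes in short steps, Python scripts to look and compute and a tool call to move; the robot and the scene stay as the last step left them, time stands still between calls to the robot, and variables do not carry over. Pictures are saved under pics/ and viewed, at most 10 in all, crops included, and the job is handed in when it is done.

Besides the shell and the picture viewer there is one more tool, called after "Request:" as name(argument=value, ...) on one line, values as JSON. move_arm: Moves the arm, as the interface text tells. Its arguments: {"type":"object","properties":{"jaw":{"type":"array","items":{"type":"number"}},"dp":{"type":"array","items":{"type":"array","items":{"type":"number"}}},"turn":{"type":"array","items":{"type":"array","items":{"type":"number"}}},"force":{"type":"number"}},"required":["jaw","dp","turn"]}

```bash
ls; mkdir -p pics
cat > h.py <<'E'
import numpy as np, cv2
from rig import observe, cams, ticket
def cal(n):
    c=cams.calibration(n); f=240/np.tan(np.radians(c['vertical_fov'])/2)
    if n=='wrist':
        s=observe(); T=np.eye(4); T[:3,:3]=np.array(s['tool_rot']); T[:3,3]=s['position']
        M=T@np.array(c['tool_from_camera'])
    else: M=np.linalg.inv(np.array(c['view']))
    return f,c['cx'],c['cy'],M
def ray(K,u,v):
    f,cx,cy,M=K; d=M[:3,:3]@np.array([(u-cx)/f,-(v-cy)/f,-1]); return M[:3,3],d
def atz(K,u,v,z):
    o,d=ray(K,u,v); return o+d*(z-o[2])/d[2]
def atd(K,u,v,dep):
    o,d=ray(K,u,v); return o+d*dep
def proj(K,p):
    f,cx,cy,M=K; q=np.linalg.inv(M)@np.append(p,1); return cx+f*q[0]/-q[2], cy-f*q[1]/-q[2]
def save(im,n): cv2.imwrite('pics/'+n,cv2.cvtColor(im,cv2.COLOR_RGB2BGR))
E
python3 - <<'E'
from h import *
for n in ('scene','top'):
    im,d=cams.get_image(n); save(im,n+'0.png'); np.save(n+'0.npy',d); K=cal(n)
    print(n,cams.calibration(n),K[3][:3,3].round(3))
    for q in ['bowl','cover_hinge','cover_edge','hasp','stirrer_grip','stirrer_tip','block_hole','pin_grip','pin_tip','pin_head','ball0_center','knob1_center','grease_tin']:
        for r in cams.mark_of(n,q)[:7 if 'center' in q else 1]:
            u,v=r['location'][0]*640,r['location'][1]*480
            dd=d[min(int(v),479),min(int(u),639)]
            z={'bowl':.05,'cover_hinge':.1085,'hasp':.108,'block_hole':.055,'pin_grip':.005,'pin_tip':.005,'pin_head':.005,'grease_tin':0}.get(q,.06 if 'center' in q else None)
            print(q,round(r['p'],2),round(u,1),round(v,1),'depth',atd(K,u,v,dd).round(4), 'atz',None if z is None else atz(K,u,v,z).round(4))
print(observe())
E
```

```text
pics
scene {'vertical_fov': 43.43816432608904, 'cx': 305.21335494425455, 'cy': 242.11506267739935, 'view': array([[-0.59473292, -0.80388587,  0.00776251,  0.22809755],
       [ 0.58880155, -0.4289938 ,  0.68503799, -0.36624128],
       [-0.5473623 ,  0.41198522,  0.72846599, -1.17032712],
       [ 0.        ,  0.        ,  0.        ,  1.        ]])} [-0.289  0.508  1.102]
bowl 0.89 344.5 231.5 depth [ 0.3845 -0.1044  0.1722] atz [ 0.473  -0.1849  0.05  ]
cover_hinge 0.58 331.7 233.3 depth [ 0.4386 -0.1148  0.1151] atz [ 0.4435 -0.119   0.1085]
cover_edge 0.77 315.8 211.9 depth [ 0.4353 -0.0641  0.2139] atz None
hasp 0.95 366.7 196.7 depth [ 0.2563 -0.0324  0.4071] atz [ 0.4912 -0.2653  0.108 ]
stirrer_grip 0.48 412.5 197.3 depth [ 0.4586 -0.3962  0.0598] atz None
block_hole 0.56 411.3 196.7 depth [ 0.2085 -0.0905  0.4112] atz [ 0.4653 -0.3995  0.055 ]
pin_grip 0.75 242.3 310.9 depth [0.4487 0.1286 0.0026] atz [0.4471 0.1294 0.005 ]
pin_tip 0.66 222.4 291.1 depth [ 0.5313  0.132  -0.0069] atz [0.5224 0.1361 0.005 ]
pin_head 0.62 251.0 313.7 depth [0.4266 0.1191 0.0087] atz [0.4291 0.
[... 2103 characters left out ...]
3252e+01, -1.23362326e+01]), 'qvel': array([-0.00419124, -0.07838708, -0.08226712, -0.01155592, -0.05645742,
       -0.05448784]), 'joint_efforts': array([ 1.95429333e-03, -4.48322475e+01, -2.31461388e+01, -6.07233414e-05,
        6.31345029e-04,  1.38048864e-05]), 'position': array([ 0.19055004, -0.51592263,  0.23132571]), 'tool_rot': array([[ 9.38058989e-01,  3.46475587e-01, -1.10741470e-05],
       [ 3.46475587e-01, -9.38058989e-01, -2.14249868e-06],
       [-1.11305266e-05, -1.82713144e-06, -1.00000000e+00]]), 'ft_force': array([ 0.52337093, -0.07474455,  0.9273655 ]), 'wrist_torque': array([ 0.02172678, -0.02027106, -0.00941685]), 'gripper_force': 0.0, 'grip_width': 0.08536784891601176}
```

Run:
```python
import cv2,numpy as np
a=cv2.imread('pics/top0.png')[170:320,150:560]
b=cv2.imread('pics/scene0.png')[130:380,120:520]
a=cv2.resize(a,(800,293)); b=cv2.resize(b,(490,306))
c=np.zeros((599,800,3),np.uint8); c[:293]=a; c[293:,:490]=b; cv2.imwrite('pics/c1.png',c)
```

```text
(no output)
```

View pics/c1.png

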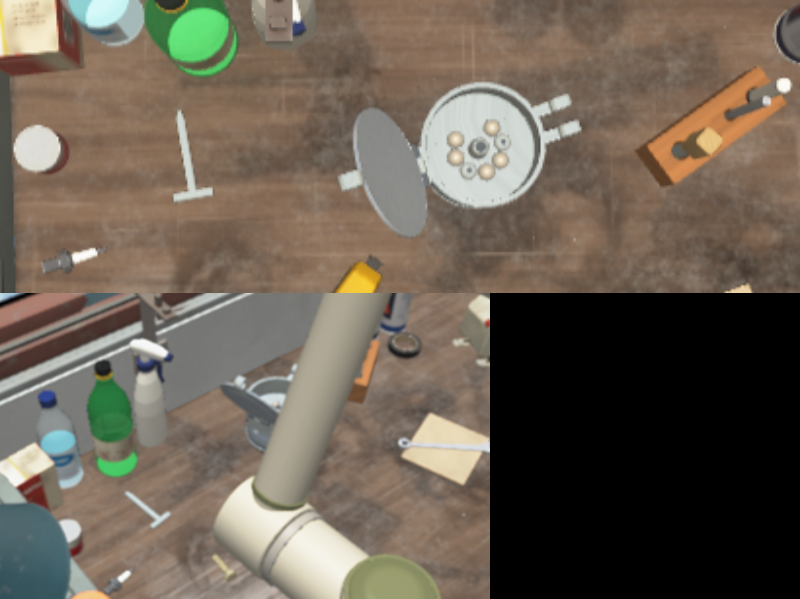

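```bash
cat >> h.py <<'E'
from scipy.spatial.transform import Rotation as Ro
def go(p,yaw=None):
    """tool-frame shift (cm) and turn (rad) from now to TCP p, tool down with x at yaw deg; shift is in present axes"""
    s=observe(); R=np.array(s['tool_rot'])
    if p is not None: print('dp cm',(100*R.T@(np.array(p)-s['position'])).round(2),end=' ')
    if yaw is not None:
        c,n=np.cos(np.radians(yaw)),np.sin(np.radians(yaw))
        Rt=np.array([[c,n,0],[n,-c,0],[0,0,-1.]])
        print('turn',Ro.from_matrix(R.T@Rt).as_rotvec().round(4), 'dp in new axes',(100*Rt.T@(np.array(p)-s['position'])).round(2) if p is not None else '',end='')
    print()
E
python3 - <<'E'
from h import *
c=cams.calibration('wrist'); print(c)
go([.40,-.42,.26],38.3)
d=np.load('top0.npy'); K=cal('top'); im=cv2.imread('pics/top0.png')
# ball angles about bowl from crop
for u,v in [(491,127),(502,142),(500,160),(487,172),(468,171),(456,157),(456,140)]:
    p=atz(K,150+u/1.951,170+v/1.951,.059); q=p[:2]-[.4694,-.1989]; print(p.round(4),np.hypot(*q).round(3),np.degrees(np.arctan2(q[1],q[0])).round())
h,s,v=cv2.split(cv2.cvtColor(im,cv2.COLOR_BGR2HSV))
m=((s>130)&(h<14)&(v>120)).astype(np.uint8); m[:, :470]=0; m[:200]=0;m[270:]=0
pts=np.argwhere(m)[:,::-1]; print(len(pts))
P=np.array([atz(K,u,v,.055)[:2] for u,v in pts]); print(cv2.minAreaRect(P.astype(np.float32)*1000))
E
```

```text
{'vertical_fov': 66.46135760143356, 'cx': 315.08890139135036, 'cy': 236.76999288229547, 'tool_from_camera': array([[ 9.82878196e-04,  9.61007221e-01,  2.76521529e-01,
         6.94004551e-02],
       [ 9.99999510e-01, -9.12646646e-04, -3.82674355e-04,
         5.93805009e-04],
       [-1.15386373e-04,  2.76521769e-01, -9.61007647e-01,
        -1.42320331e-01],
       [ 0.00000000e+00,  0.00000000e+00,  0.00000000e+00,
         1.00000000e+00]])}
dp cm [22.97 -1.74 -2.87] turn [-0.      0.     -0.3146] dp in new axes [22.38  5.45 -2.87]
[ 0.4903 -0.2053  0.059 ] 0.022 -17.0
[ 0.4743 -0.2166  0.059 ] 0.018 -75.0
[ 0.4552 -0.2141  0.059 ] 0.021 -133.0
[ 0.4426 -0.2002  0.059 ] 0.027 -177.0
[ 0.4438 -0.1801  0.059 ] 0.032 144.0
[ 0.4587 -0.1677  0.059 ] 0.033 109.0
[ 0.4767 -0.168   0.059 ] 0.032 77.0
1175
((493.2090759277344, -445.1520080566406), (50.95962142944336, 150.3720703125), 34.81196212768555)
```

Request:
move_arm(jaw=[4.5,4.5,4.5,4.5,4.5,4.5,4.5,4.5,4.5,4.5,4.5,4.5], dp=[[0,0,0],[0,0,0],[0,0,0],[3.4,0.8,-0.25],[3.4,0.8,-0.25],[3.4,0.8,-0.25],[3.4,0.8,-0.25],[3.4,0.8,-0.25],[3.4,0.8,-0.25],[3.4,0.8,-0.25],[3.4,0.8,-0.25],[0,0,0]], turn=[[0,0,-0.085],[0,0,-0.085],[0,0,-0.084],[0,0,0],[0,0,0],[0,0,0],[0,0,0],[0,0,0],[0,0,0],[0,0,0],[0,0,0],[0,0,0]], force=80)

```text
time_s: 2.4
position: [0.455, -0.4104, 0.2514]
tool_rot: [[0.818, 0.575, 0.002], [0.575, -0.818, 0.0], [0.002, 0.001, -1.0]]
ft_force: [0.5, 0.6, 0.3]
grip_width: 0.0451
gripper_force: 0.0
```

Run:
```python
from h import *
K=cal('wrist'); im,d=cams.get_image('wrist'); save(im,'w1.png'); np.save('w1.npy',d)
for q in ['stirrer_grip','stirrer_tip','block_hole']:
    for r in cams.mark_of('wrist',q)[:2]:
        u,v=r['location'][0]*640,r['location'][1]*480; print(q,r['p'],u,v,atz(K,u,v,{'stirrer_grip':.131,'stirrer_tip':.01,'block_hole':.055}[q]).round(4))
# handle top cap from depth
u,v=np.meshgrid(np.arange(640),np.arange(480)); o,_=ray(K,0,0)
f,cx,cy,M=K; D=np.stack([(u-cx)/f,-(v-cy)/f,-np.ones_like(u,float)],-1)@M[:3,:3].T; P=o+D*d[...,None]
m=(abs(P[...,2]-.160)<.005)&(d>0)&(np.hypot(P[...,0]-.466,P[...,1]+.404)<.03)
Q=P[m]; print(len(Q),Q.mean(0),cv2.minAreaRect((Q[:,:2]*1000).astype(np.float32)))
m=(abs(P[...,2]-.055)<.006)&(d>0)&(np.hypot(P[...,0]-.49,P[...,1]+.44)<.1)
Q=P[m]; print(len(Q),np.median(Q[:,2]),cv2.minAreaRect((Q[:,:2]*1000).astype(np.float32)))
s=observe();print(s['time_s'],s['position'],s['tool_rot'])
```

```text
stirrer_grip 0.85 317.824 209.904 [ 0.4681 -0.4043  0.131 ]
stirrer_grip 0.69 101.376 78.57600000000001 [ 0.4579 -0.2355  0.131 ]
stirrer_tip 0.69 313.408 186.48000000000002 [ 0.4659 -0.4015  0.01  ]
stirrer_tip 0.69 136.0 30.72 [ 0.4897 -0.1813  0.01  ]
block_hole 0.77 315.584 195.696 [ 0.4654 -0.4045  0.055 ]
1017 [ 0.46752787 -0.40441506  0.15896233] ((466.8094482421875, -404.9594421386719), (22.150264739990234, 21.882783889770508), 46.239776611328125)
6428 0.05461786589640294 ((494.60302734375, -444.3802490234375), (50.17823028564453, 150.29660034179688), 34.83510971069336)
2.6 [ 0.44978025 -0.41340105  0.25114224] [[ 8.21176313e-01  5.70674326e-01 -5.26260163e-04]
 [ 5.70674486e-01 -8.21176340e-01  2.21233095e-04]
 [-3.05900347e-04 -4.81994625e-04 -9.99999837e-01]]
```

View pics/w1.png

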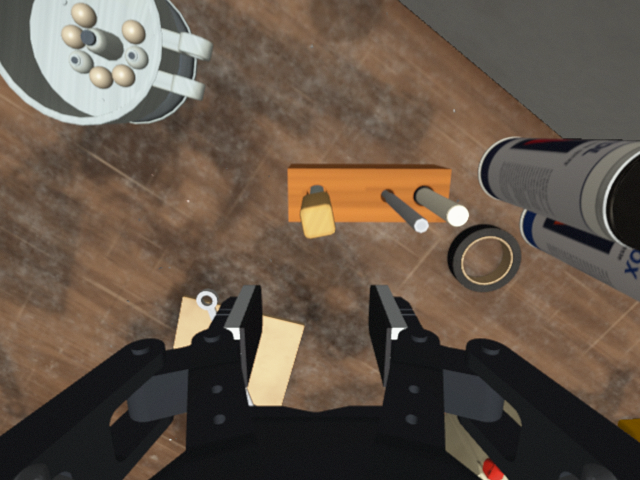

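Request:
move_arm(jaw=[4.5,4.5,4.5,4.5,4.5,4.5,4.5,4.5,2.0,2.0,2.0,2.0], dp=[[0,0,0],[0,0,0],[1.82,0.64,0],[0,0,3.4],[0,0,3.4],[0,0,3.4],[0,0,3.4],[0,0,0.3],[0,0,0],[0,0,0],[0,0,0],[0,0,0]], turn=[[0,0,-0.1],[0,0,-0.1],[0,0,0],[0,0,0],[0,0,0],[0,0,0],[0,0,0],[0,0,0],[0,0,0],[0,0,0],[0,0,0],[0,0,0]])

```text
time_s: 3.6
position: [0.4679, -0.4051, 0.1143]
tool_rot: [[0.691, 0.723, 0.002], [0.723, -0.691, -0.003], [-0.0, 0.003, -1.0]]
ft_force: [-0.2, -0.1, 2.3]
grip_width: 0.0212
gripper_force: 62.7
```

Run:
```python
from h import *
s=observe();print(s['time_s'],s['position'],s['tool_rot'],s['ft_force'],s['grip_width'],s['gripper_force'])
```

```text
3.6 [ 0.4679119  -0.40514497  0.11432547] [[ 6.91308026e-01  7.22557230e-01  2.06438389e-03]
 [ 7.22560030e-01 -6.91303226e-01 -2.61778575e-03]
 [-4.64384777e-04  3.30133759e-03 -9.99994443e-01]] [-0.17907808 -0.1329023   2.34911074] 0.021160665505230224 62.67600774765015
```

Request:
move_arm(jaw=[2.0,2.0,2.0,2.0,2.0,2.0,2.0,2.0,2.0,2.0,2.0,2.0], dp=[[0,0,0],[0,0,-2],[0,0,-3],[0,0,-3],[0,0,-3],[0,0,-2.6],[1.8,-2.9,0],[1.8,-2.9,0],[1.8,-2.9,0],[1.8,-2.9,0],[1.8,-2.9,0],[0,0,0]], turn=[[0,0,0],[0,0,0],[0,0,0],[0,0,0],[0,0,0],[0,0,0],[0,0,0],[0,0,0],[0,0,0],[0,0,0],[0,0,0],[0,0,0]])

```text
time_s: 4.6
position: [0.4235, -0.2341, 0.2495]
tool_rot: [[0.689, 0.725, 0.0], [0.725, -0.689, 0.001], [0.001, -0.001, -1.0]]
ft_force: [0.8, -0.6, -1.0]
grip_width: 0.0211
gripper_force: 62.8
```

```bash
cat > balls.py <<'E'
from h import *
from scipy.optimize import least_squares
def look(cam,n):
    im,d=cams.get_image(cam); K=cal(cam); save(im,n+'.png'); np.save(n+'.npy',d)
    out=[]
    for q in ('ball0_center','knob1_center'):
        for r in cams.mark_of(cam,q):
            u,v=r['location'][0]*640,r['location'][1]*480
            p=atz(K,u,v,.059)
            if np.hypot(p[0]-.467,p[1]+.197)<.06: out.append((q[:4],round(r['p'],2),round(u),round(v),*p[:2].round(4)))
    for o in out: print(*o)
    return im,d,K,out
def cloud(d,K):
    u,v=np.meshgrid(np.arange(640),np.arange(480)); f,cx,cy,M=K
    D=np.stack([(u-cx)/f,-(v-cy)/f,-np.ones(u.shape)],-1)@M[:3,:3].T
    P=M[:3,3]+D*d[...,None]; P[d<=0]=np.nan; return P
E
python3 - <<'E'
from balls import *
im,d,K,out=look('wrist','w2')
for q in ('bowl','hasp','cover_hinge'):
    for r in cams.mark_of('wrist',q)[:2]:
        u,v=r['location'][0]*640,r['location'][1]*480; print(q,r['p'],u,v,atz(K,u,v,{'bowl':.05,'hasp':.108,'cover_hinge':.1085}[q]).round(4))
P=cloud(d,K)
r=np.hypot(P[...,0]-.467,P[...,1]+.197)
m=(abs(P[...,2]-.105)<.002)&(r<.075)&(r>.05)
Q=P[m][:,:2]; f=least_squares(lambda x:np.hypot(*(Q-x[:2]).T)-x[2],[.467,-.197,.061],loss='soft_l1',f_scale=.001); print('rim',len(Q),f.x)
m=(abs(P[...,2]-.05)<.003)&(r<.04); print('floor z',np.nanmedian(P[...,2][m]),m.sum())
m=(P[...,2]>.1)&(P[...,2]<.125)&(abs(P[...,0]-.494)<.05)&(abs(P[...,1]+.285)<.035)
Q=P[m];print('hasp',len(Q),Q.mean(0),cv2.minAreaRect((Q[:,:2]*1000).astype(np.float32)))
s=observe();print(s['time_s'],s['position'],s['tool_rot'],s['ft_force'],s['grip_width'],s['gripper_force'])
E
```

```text
ball 0.9 292 122 0.4632 -0.1673
ball 0.48 350 130 0.4957 -0.207
knob 0.88 295 144 0.4525 -0.182
bowl 0.92 318.20799999999997 140.68800000000002 [ 0.469  -0.1947  0.05  ]
hasp 0.97 417.79200000000003 190.608 [ 0.4999 -0.274   0.108 ]
cover_hinge 0.9 232.576 91.39200000000001 [ 0.4483 -0.1256  0.1085]
cover_hinge 0.54 340.79999999999995 154.70399999999998 [ 0.4749 -0.2125  0.1085]
rim 4241 [ 0.47087476 -0.19275312  0.06113033]
floor z 0.050098272743842154 3087
hasp 1855 [ 0.49154333 -0.26534864  0.11023123] ((482.67742919921875, -270.35797119140625), (40.65095520019531, 74.44954681396484), 89.98541259765625)
4.9 [ 0.42519717 -0.24007016  0.24826322] [[ 6.91745470e-01  7.22141400e-01  5.92645401e-05]
 [ 7.22141399e-01 -6.91745456e-01 -1.54817961e-04]
 [-7.08044824e-05  1.49892001e-04 -9.99999986e-01]] [-0.35681905 -0.30003296 -1.59737068] 0.021308222152443813 62.83172249794006
```

View pics/w2.png

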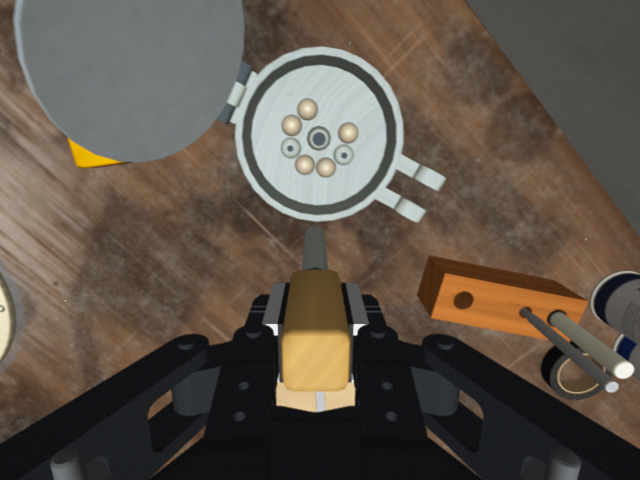

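```bash
sed -i "s/im,d=cams.get_image(cam); K=cal(cam)/K=cal(cam); im,d=cams.get_image(cam)/" balls.py
cat > fit.py <<'E'
from balls import *
def rim(P,lo=.0575):
    r=np.hypot(P[...,0]-.468,P[...,1]+.196)
    m=(abs(P[...,2]-.105)<.002)&(r<.072)&(r>.052)
    Q=P[m][:,:2]; f=least_squares(lambda x:np.maximum(np.abs(np.hypot(*(Q-x[:2]).T)-.061)-.003,0),[.467,-.197],loss='soft_l1',f_scale=.001); 
    g=least_squares(lambda x:np.hypot(*(Q-x[:2]).T)-x[2],[.467,-.197,.061],loss='soft_l1',f_scale=.001)
    return f.x,g.x,len(Q)
E
python3 - <<'E'
from fit import *
im,d,K,out=look('wrist','w3')
P=cloud(d,K); print(rim(P))
c=np.array([.469,-.195])
g=cv2.cvtColor(im,cv2.COLOR_RGB2GRAY)
pp=[]
for u,v in [(308,108),(291,125),(290,148),(304,164),(326,167),(344,155),(348,132)]:
    p=atz(K,u,v,.059)[:2]; pp.append(p)
pp=np.array(pp); f=least_squares(lambda x:np.hypot(*(pp-x).T)-.026,c).x
print('centre from balls',f, [(np.hypot(*(p-f)).round(4),np.degrees(np.arctan2(*(p-f)[::-1])).round()) for p in pp])
print('hub top (z .082)',atz(K,319,139,.082).round(4))
print('hole',atz(K,463,300,.055).round(4))
for q,z in (('bowl',.05),('hasp',.108),('cover_hinge',.1085),('cover_edge',.2285)):
    for r in cams.mark_of('wrist',q)[:2]:
        u,v=r['location'][0]*640,r['location'][1]*480; print(q,r['p'],u,v,atz(K,u,v,z).round(4))
for n,u,v in (('k near',412,212),('k far',436,178),('kn root',388,200),('far root',405,162)): print(n,atz(K,u,v,.1195).round(4),P[v,u].round(4))
s=observe();print(s['time_s'],s['position'],s['ft_force'],s['wrist_torque'])
E
```

```text
ball 0.69 284 121 0.4598 -0.1655
knob 0.83 287 142 0.4498 -0.1797
knob 0.73 312 133 0.4703 -0.1893
(array([ 0.46998075, -0.19088688]), array([ 0.46969654, -0.18985884,  0.06111217]), 4164)
centre from balls [ 0.47162957 -0.19640656] [(np.float64(0.0264), np.float64(66.0)), (np.float64(0.0262), np.float64(112.0)), (np.float64(0.0265), np.float64(155.0)), (np.float64(0.0259), np.float64(-164.0)), (np.float64(0.0259), np.float64(-119.0)), (np.float64(0.0268), np.float64(-77.0)), (np.float64(0.0261), np.float64(-33.0))]
hub top (z .082) [ 0.4714 -0.1968  0.082 ]
hole [ 0.4682 -0.4104  0.055 ]
bowl 0.67 311.296 132.48000000000002 [ 0.4701 -0.1887  0.05  ]
bowl 0.33 297.28000000000003 161.52 [ 0.4432 -0.1982  0.05  ]
hasp 0.6 412.096 188.496 [ 0.4981 -0.2728  0.108 ]
cover_hinge 0.87 223.61599999999999 88.896 [ 0.446  -0.1237  0.1085]
cover_edge 0.65 224.38400000000001 87.312 [ 0.4582 -0.1518  0.2285]
k near [ 0.4857 -0.2832  0.1195] [ 0.4858 -0.2843  0.1164]
k far [ 0.5148 -0.2756  0.1195] [ 0.5334 -0.3139 -0.0017]
kn root [ 0.4786 -0.2637  0.1195] [ 0.4789 -0.2678  0.1042]
far root [ 0.5057 -0.2509  0.1195] [ 0.5077 -0.2547  0.1029]
5.25 [ 0.42500901 -0.23933682  0.24820619] [ 0.04144917 -0.71302983 -1.83032511] [-0.02509305 -0.02958695  0.02185132]
```

Run:
```python
from fit import *
K=cal('wrist'); im=cv2.imread('pics/w3.png'); d=np.load('w3.npy')
print('hub',atz(K,312,133,.082).round(4))
c=np.array([.470,-.190]); big=cv2.resize(im[20:270,180:460],None,fx=2.4,fy=2.4)
def dot(p,col):
    u,v=proj(K,p); cv2.circle(big,(int((u-180)*2.4),int((v-20)*2.4)),2,col,-1)
for a in np.radians(np.arange(0,360,6)): dot([c[0]+.0625*np.cos(a),c[1]+.0625*np.sin(a),.105],(0,0,255)); 
for a in np.radians([66,112,155,-164,-119,-77,-33]): dot([c[0]+.026*np.cos(a),c[1]+.026*np.sin(a),.059],(255,0,0))
dot([*c,.082],(0,255,0))
s=observe(); p=s['position']; 
for z in (.144,.16): dot([p[0],p[1],z],(0,255,255))
x=np.array([-.324,.946]);x/=np.hypot(*x); y=np.array([-x[1],x[0]])
for a in (-.02,-.008,.008,.02): q=c-.088*x+a*y; dot([*q,.108+.0115],(255,0,255))
cv2.imwrite('pics/c2.png',big)
```

```text
hub [ 0.4703 -0.1887  0.082 ]
```

View pics/c2.png

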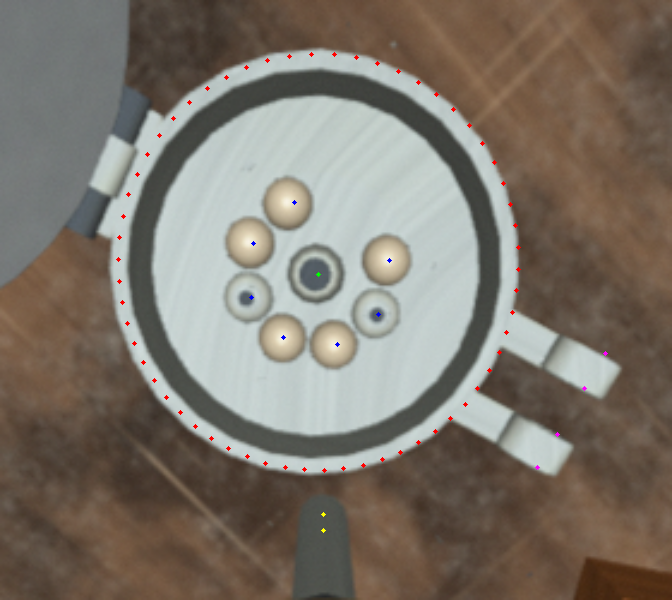

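Request:
move_arm(jaw=[2,2,2,2,2,2,2,2,2,2], dp=[[2.23,0.26,0],[2.23,0.26,0],[2.23,0.26,0],[2.23,0.26,0],[0,0,0],[0,0,0],[0,0,3],[0,0,3],[0,0,3],[0,0,0]], turn=[[0,0,0],[0,0,0],[0,0,0],[0,0,0],[0,0,0],[0,0,0],[0,0,0],[0,0,0],[0,0,0],[0,0,0]])

```text
time_s: 6.08
position: [0.4926, -0.182, 0.1551]
tool_rot: [[0.692, 0.722, -0.004], [0.722, -0.692, 0.002], [-0.001, -0.004, -1.0]]
ft_force: [1.2, 0.2, -1.8]
grip_width: 0.0212
gripper_force: 62.8
```

Run:
```python
from h import *
s=observe();print(s['time_s'],s['position'],s['ft_force'])
# circle steps: centre c, radius .025, start theta 16.5, 15deg steps, theta decreasing
go([.4693+.025*np.cos(.288),-.1893+.025*np.sin(.288),.157])
ph=np.radians(29.7+15*np.arange(25)); X=2.5*np.c_[np.cos(ph),np.sin(ph)]
print(np.diff(X,axis=0).round(2).tolist())
```

```text
6.0833 [ 0.4926098  -0.1820168   0.15511708] [ 1.19753815  0.17128557 -1.84581166]
dp cm [ 0.03  0.06 -0.19] 
[[-0.39, 0.52], [-0.52, 0.4], [-0.6, 0.25], [-0.65, 0.09], [-0.65, -0.08], [-0.6, -0.25], [-0.52, -0.39], [-0.4, -0.52], [-0.25, -0.6], [-0.09, -0.65], [0.08, -0.65], [0.25, -0.6], [0.39, -0.52], [0.52, -0.4], [0.6, -0.25], [0.65, -0.09], [0.65, 0.08], [0.6, 0.25], [0.52, 0.39], [0.4, 0.52], [0.25, 0.6], [0.09, 0.65], [-0.08, 0.65], [-0.25, 0.6]]
```

Request:
move_arm(jaw=[2,2,2,2,2,2,2,2,2,2,2,2], dp=[[-0.39,0.52,0],[-0.52,0.4,0],[-0.6,0.25,0],[-0.65,0.09,0],[-0.65,-0.08,0],[-0.6,-0.25,0],[-0.52,-0.39,0],[-0.4,-0.52,0],[-0.25,-0.6,0],[-0.09,-0.65,0],[0.08,-0.65,0],[0.25,-0.6,0]], turn=[[0,0,0],[0,0,0],[0,0,0],[0,0,0],[0,0,0],[0,0,0],[0,0,0],[0,0,0],[0,0,0],[0,0,0],[0,0,0],[0,0,0]])

```text
time_s: 7.08
position: [0.4456, -0.1954, 0.1584]
tool_rot: [[0.691, 0.723, -0.0], [0.723, -0.691, 0.0], [-0.0, -0.0, -1.0]]
ft_force: [-0.8, -0.3, -1.4]
grip_width: 0.021
gripper_force: 62.9
```

Request:
move_arm(jaw=[2,2,2,2,2,2,2,2,2,2,2,2], dp=[[0.39,-0.52,0.1],[0.52,-0.4,0.1],[0.6,-0.25,0],[0.65,-0.09,0],[0.65,0.08,0],[0.6,0.25,0],[0.52,0.39,0],[0.4,0.52,0],[0.25,0.6,0],[0.09,0.65,0],[-0.08,0.65,0],[-0.25,0.6,0]], turn=[[0,0,0],[0,0,0],[0,0,0],[0,0,0],[0,0,0],[0,0,0],[0,0,0],[0,0,0],[0,0,0],[0,0,0],[0,0,0],[0,0,0]])

```text
time_s: 8.08
position: [0.4947, -0.1825, 0.1562]
tool_rot: [[0.691, 0.723, 0.0], [0.723, -0.691, 0.0], [0.0, -0.0, -1.0]]
ft_force: [-0.7, 0.2, -1.3]
grip_width: 0.0213
gripper_force: 62.9
```

Request:
move_arm(jaw=[2,2,2,2,2,2,2,2,2,2,2,2], dp=[[-0.39,0.52,0],[-0.52,0.4,0],[-0.6,0.25,0],[-0.65,0.09,0],[-0.65,-0.08,0],[-0.6,-0.25,0],[-0.52,-0.39,0],[-0.4,-0.52,0],[-0.25,-0.6,0],[-0.09,-0.65,0],[0.08,-0.65,0],[0.25,-0.6,0]], turn=[[0,0,0],[0,0,0],[0,0,0],[0,0,0],[0,0,0],[0,0,0],[0,0,0],[0,0,0],[0,0,0],[0,0,0],[0,0,0],[0,0,0]])

```text
time_s: 9.08
position: [0.4456, -0.1954, 0.1564]
tool_rot: [[0.691, 0.723, -0.0], [0.723, -0.691, 0.0], [-0.0, -0.0, -1.0]]
ft_force: [1.5, -1.1, -1.1]
grip_width: 0.0211
gripper_force: 62.9
```

Request:
move_arm(jaw=[2,2,2,2,2,2,2,2,2,2,2,2], dp=[[0.39,-0.52,0],[0.52,-0.4,0],[0.6,-0.25,0],[0.65,-0.09,0],[0.65,0.08,0],[0.6,0.25,0],[0.52,0.39,0],[0.4,0.52,0],[0.25,0.6,0],[0.09,0.65,0],[-0.08,0.65,0],[-0.25,0.6,0]], turn=[[0,0,0],[0,0,0],[0,0,0],[0,0,0],[0,0,0],[0,0,0],[0,0,0],[0,0,0],[0,0,0],[0,0,0],[0,0,0],[0,0,0]])

```text
time_s: 10.08
position: [0.4947, -0.1825, 0.1562]
tool_rot: [[0.691, 0.723, 0.0], [0.723, -0.691, 0.0], [0.0, 0.0, -1.0]]
ft_force: [0.2, -0.2, -2.0]
grip_width: 0.021
gripper_force: 62.9
```

Run:
```python
from balls import *
im,d,K,out=look('top','t2')
a=cv2.imread('pics/t2.png')[205:285,350:450]; cv2.imwrite('pics/c3.png',cv2.resize(a,(700,560)))
```

```text
(no output)
```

View pics/c3.png

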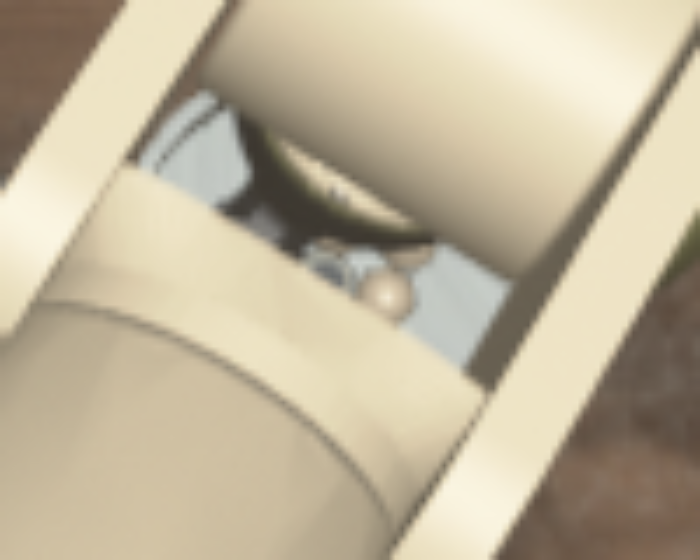

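Request:
move_arm(jaw=[2,2,2,2,2,2,2,2,2,2,2,2], dp=[[-0.39,0.52,0],[-0.52,0.4,0],[-0.6,0.25,0],[-0.65,0.09,0],[-0.65,-0.08,0],[-0.6,-0.25,0],[-0.52,-0.39,0],[-0.4,-0.52,0],[-0.25,-0.6,0],[-0.09,-0.65,0],[0.08,-0.65,0],[0.25,-0.6,0]], turn=[[0,0,0],[0,0,0],[0,0,0],[0,0,0],[0,0,0],[0,0,0],[0,0,0],[0,0,0],[0,0,0],[0,0,0],[0,0,0],[0,0,0]])

```text
time_s: 11.23
position: [0.4456, -0.1955, 0.1564]
tool_rot: [[0.691, 0.723, -0.0], [0.723, -0.691, -0.0], [-0.0, 0.0, -1.0]]
ft_force: [0.8, 0.4, -0.8]
grip_width: 0.0208
gripper_force: 62.9
```

Request:
move_arm(jaw=[2,2,2,2,2,2,2,2], dp=[[0,0,0],[0,0,-3],[0,0,-3],[0,0,-3.2],[-2.3,0,0],[-2.3,0,0],[0,0,0],[0,0,0]], turn=[[0,0,0],[0,0,0],[0,0,0],[0,0,0],[0,0,0],[0,0,0],[0,0,0],[0,0,0]])

```text
time_s: 11.9
position: [0.4142, -0.2296, 0.2484]
tool_rot: [[0.692, 0.722, 0.0], [0.722, -0.692, 0.0], [0.0, 0.0, -1.0]]
ft_force: [0.3, -0.3, -2.7]
grip_width: 0.0213
gripper_force: 63.1
```

Run:
```python
from balls import *
im,d,K,out=look('wrist','w4'); c=np.array([.4693,-.1893])
u,v=proj(K,[*c,.06]); print(u,v,observe()['position'])
big=cv2.imread('pics/w4.png')
old=[(66,'c'),(112,'c'),(155,'k'),(-164,'c'),(-119,'c'),(-77,'k'),(-33,'c')]
u,v=int(u),int(v); x0,y0=max(0,u-110),max(0,v-80); S=3
big=cv2.resize(big[y0:y0+190,x0:x0+250],None,fx=S,fy=S)
for a,k in old:
    t=np.radians(a); U,V=proj(K,[c[0]+.026*np.cos(t),c[1]+.026*np.sin(t),.059]); cv2.circle(big,(int((U-x0)*S),int((V-y0)*S)),int(.009*367/.33*S),(0,0,255) if k=='k' else (255,0,0),1)
cv2.imwrite('pics/c4.png',big)
```

```text
ball 0.9 308 165 0.4379 -0.1963
ball 0.34 308 137 0.4549 -0.1791
ball 0.32 350 123 0.4886 -0.1955
ball 0.24 297 114 0.461 -0.1582
knob 0.61 341 150 0.4683 -0.207
knob 0.32 308 163 0.4389 -0.1955
328.41430111576904 133.7430626762788 [ 0.41482149 -0.22884631  0.2481753 ]
```

View pics/c4.png

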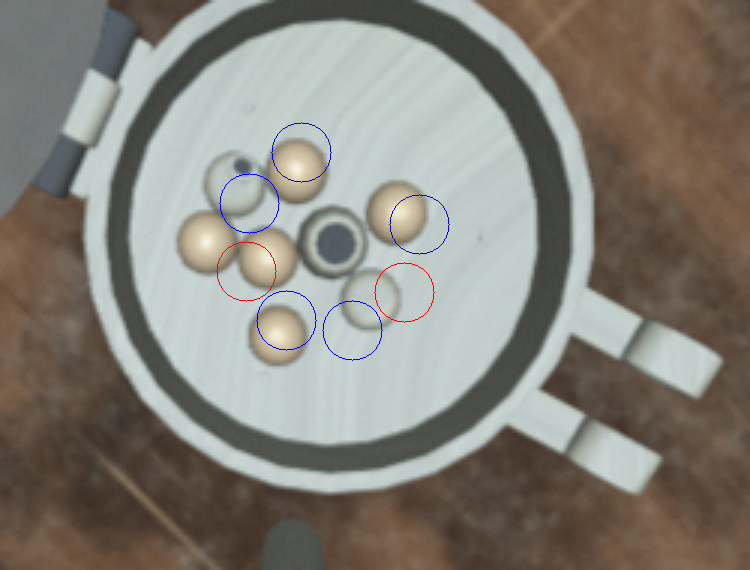

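Request:
move_arm(jaw=[2,2,2,2,2,2,2,2], dp=[[-1.82,3.19,0],[-1.82,3.19,0],[-1.82,3.19,0],[-1.82,3.19,0],[-1.82,3.19,0],[0,0,0],[0,0,0],[0,0,0]], turn=[[0,0,0],[0,0,0],[0,0,0],[0,0,0],[0,0,0],[0,0,0],[0,0,0],[0,0,0]])

```text
time_s: 12.72
position: [0.4672, -0.4044, 0.2478]
tool_rot: [[0.69, 0.723, -0.001], [0.723, -0.69, 0.001], [0.0, -0.001, -1.0]]
ft_force: [0.6, 0.2, -0.8]
grip_width: 0.0215
gripper_force: 63.0
```

Run:
```python
from balls import *
K=cal('wrist'); im,d=cams.get_image('wrist'); save(im,'w5.png'); p=observe()['position']; print(p)
for q,z in (('block_hole',.055),('stirrer_tip',p[2]-.104)):
    for r in cams.mark_of('wrist',q)[:2]:
        u,v=r['location'][0]*640,r['location'][1]*480; print(q,r['p'],u,v,atz(K,u,v,z).round(4))
P=cloud(d,K); m=(abs(P[...,2]-.055)<.006)&(np.hypot(P[...,0]-.49,P[...,1]+.44)<.1); Q=P[m]
r=cv2.minAreaRect((Q[:,:2]*1000).astype(np.float32)); print(len(Q),r)
print('tip px',proj(K,[p[0],p[1],p[2]-.104]),'hole px',proj(K,[.4672,-.405,.055]))
g=cv2.cvtColor(im,cv2.COLOR_RGB2GRAY); b=cv2.imread('pics/w5.png')
x0,y0=255,130;S=5; c=cv2.resize(b[y0:y0+115,x0:x0+130],None,fx=S,fy=S,interpolation=cv2.INTER_CUBIC)
for q,col in (([p[0],p[1],p[2]-.104],(0,255,255)),([.4672,-.405,.055],(255,0,255))):
    u,v=proj(K,q); cv2.circle(c,(int((u-x0+.5)*S),int((v-y0+.5)*S)),3,col,-1)
cv2.imwrite('pics/c5.png',c)
# rod edges w3,w4,w5
for n in ('w3','w4','w5'):
    a=cv2.imread(f'pics/{n}.png',0)[225:262,285:345].astype(float); gx=np.abs(np.diff(cv2.GaussianBlur(a,(0,0),1).mean(0)))
    print(n,a[10:].mean(0).astype(int)[10:50])
```

```text
[ 0.46715163 -0.40407881  0.24834891]
block_hole 0.63 313.216 206.592 [ 0.4674 -0.4018  0.055 ]
stirrer_tip 0.75 314.688 234.28799999999998 [ 0.4673 -0.4041  0.1443]
stirrer_tip 0.56 313.6 232.17600000000002 [ 0.4678 -0.4024  0.1443]
6785 ((494.6070556640625, -444.38037109375), (50.47150421142578, 150.2683868408203), 34.97607421875)
tip px (np.float64(314.5026341242775), np.float64(234.48093149854995)) hole px (np.float64(315.43773113414636), np.float64(209.22493860090344))
w3 [78 78 79 78 77 77 77 75 73 74 76 77 78 79 80 80 80 80 81 80 79 79 80 81
 80 81 80 78 77 76 78 84 90 93 93 93 94 94 94 97]
w4 [76 75 74 75 75 74 74 73 71 70 73 75 77 77 78 79 80 80 80 80 80 79 80 80
 81 81 81 80 78 76 75 74 77 81 83 84 87 89 91 91]
w5 [ 87  87  87  87  86  85  85  84  84  84  85  85  86  87  89  89  90  90
  90  91  90  90  90  90  91  91  91  90  88  86  89  96 104 109 111 111
 110 111 112 112]
```

View pics/c5.png

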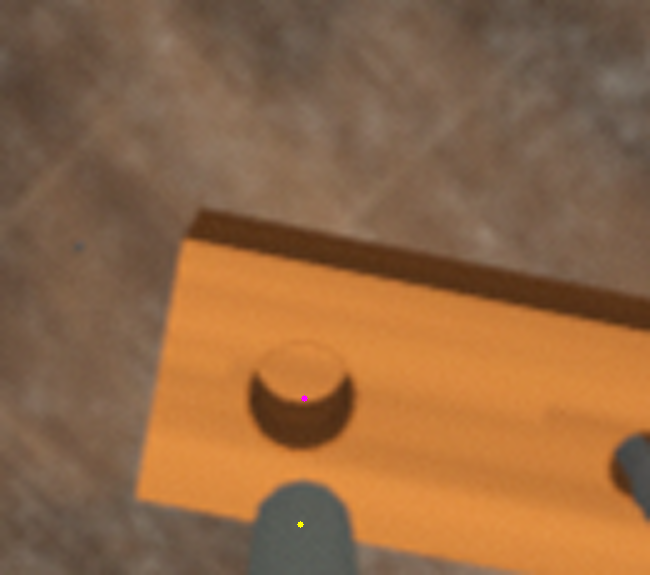

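Request:
move_arm(jaw=[2,2,2,2,2,2,2,2], dp=[[0,0,3],[0,0,3],[0,0,2.4],[0,0,0],[0,0,1.5],[0,0,1.5],[0,0,1.7],[0,0,0]], turn=[[0,0,0],[0,0,0],[0,0,0],[0,0,0],[0,0,0],[0,0,0],[0,0,0],[0,0,0]])

```text
time_s: 13.53
position: [0.4664, -0.4042, 0.1163]
tool_rot: [[0.691, 0.723, -0.002], [0.723, -0.691, 0.003], [0.0, -0.003, -1.0]]
ft_force: [0.2, 0.1, -1.4]
grip_width: 0.0214
gripper_force: 63.0
```

Request:
move_arm(jaw=[2,2,4.5,4.5,4.5,4.5,4.5,4.5,4.5,4.5,4.5], dp=[[0,0,0.35],[0,0,0],[0,0,0],[0,0,0],[0,0,0],[0,0,-2],[0,0,-4],[0,0,-4],[0,0,-4],[0,0,-4],[0,0,0]], turn=[[0,0,0],[0,0,0],[0,0,0],[0,0,0],[0,0,0],[0,0,0],[0,0,0],[0,0,0],[0,0,0],[0,0,0],[0,0,0]])

```text
time_s: 14.45
position: [0.4679, -0.4065, 0.3032]
tool_rot: [[0.691, 0.723, 0.01], [0.723, -0.691, -0.012], [-0.002, 0.015, -1.0]]
ft_force: [1.2, 0.2, 1.9]
grip_width: 0.045
gripper_force: 0.0
```

Run:
```python
from balls import *
K=cal('wrist'); im,d=cams.get_image('wrist'); save(im,'w6.png'); print(observe()['position'])
P=cloud(d,K); r=np.hypot(P[...,0]-.467,P[...,1]+.404)
m=(abs(P[...,2]-.160)<.008)&(r<.03); Q=P[m]; print(len(Q),np.median(Q,0),cv2.minAreaRect((Q[:,:2]*1000).astype(np.float32)))
# hasp
for q,z in (('hasp',.108),):
    for r in cams.mark_of('wrist',q)[:2]:
        u,v=r['location'][0]*640,r['location'][1]*480; print(q,r['p'],u,v,atz(K,u,v,z).round(4))
go([.408,-.015,.30],19.4)
```

```text
[ 0.46751003 -0.4060554   0.29897278]
709 [ 0.46900163 -0.40540272  0.15899266] ((468.29949951171875, -406.1493225097656), (22.322647094726562, 21.329505920410156), 46.964385986328125)
hasp 0.58 228.928 70.992 [ 0.499  -0.2734  0.108 ]
dp cm [ 24.15 -31.25  -0.56] turn [ 4.100e-03 -4.000e-04  4.692e-01] dp in new axes [  7.41 -38.79  -0.42]
```

Request:
move_arm(jaw=[0,0,0,0,0,0,0,0,0,0,0,0], dp=[[0,0,0],[0,0,0],[0,0,0],[0,0,0],[0.74,-3.85,0],[0.74,-3.85,0],[0.74,-3.85,0],[0.74,-3.85,0],[0.74,-3.85,0],[0.74,-3.85,0],[0.74,-3.85,0],[0.74,-3.85,0]], turn=[[0,0,0.117],[0,0,0.117],[0,0,0.117],[0,0,0.117],[0,0,0],[0,0,0],[0,0,0],[0,0,0],[0,0,0],[0,0,0],[0,0,0],[0,0,0]])

```text
time_s: 15.55
position: [0.4188, -0.0933, 0.2926]
tool_rot: [[0.943, 0.333, -0.002], [0.333, -0.943, 0.001], [-0.002, -0.002, -1.0]]
ft_force: [0.5, -0.5, -0.2]
grip_width: 0.0002
gripper_force: 0.0
```

Request:
move_arm(jaw=[0,0,0,0], dp=[[0.74,-3.85,0],[0.74,-3.85,0],[0,0,0],[0,0,0]], turn=[[0,0,0],[0,0,0],[0,0,0],[0,0,0]])

```text
time_s: 15.88
position: [0.4075, -0.0161, 0.2931]
tool_rot: [[0.942, 0.337, -0.002], [0.337, -0.942, 0.0], [-0.001, -0.001, -1.0]]
ft_force: [-0.1, -0.6, 0.2]
grip_width: -0.0002
gripper_force: 0.0
```

Run:
```python
from balls import *
K=cal('wrist'); im,d=cams.get_image('wrist'); save(im,'w7.png'); print(observe()['position'],observe()['time_s'])
P=cloud(d,K); xb=np.array([-.332,.943]); c=np.array([.4693,-.1893])
X=(P[...,:2]-c)@xb; Y=(P[...,:2]-c)@np.array([-xb[1],xb[0]])
m=(P[...,2]>.14)&(abs(Y)<.07)&(X>.06)&(X<.2)&(np.arange(480)[:,None]<260)
print(m.sum()); 
for z in np.arange(.14,.28,.02):
    k=m&(abs(P[...,2]-z)<.01); 
    if k.sum(): print(z.round(2),k.sum(),'X',np.percentile(X[k],[2,50,98]).round(4),'Y',np.percentile(Y[k],[2,98]).round(3))
for q,z in (('cover_edge',.2285),('pin_grip',.005),('pin_tip',.005),('pin_head',.005)):
    for r in cams.mark_of('wrist',q)[:2]:
        u,v=r['location'][0]*640,r['location'][1]*480; print(q,r['p'],u,v,atz(K,u,v,z).round(4))
```

```text
[ 0.40794696 -0.01730482  0.29308858] 15.9333
4278
0.14 251 X [0.0827 0.0853 0.0878] Y [-0.056  0.032]
0.16 609 X [0.0879 0.0933 0.098 ] Y [-0.063  0.027]
0.18 754 X [0.0982 0.1036 0.1087] Y [-0.065  0.02 ]
0.2 930 X [0.1088 0.1144 0.1256] Y [-0.061  0.013]
0.22 1035 X [0.1192 0.1258 0.1324] Y [-0.048 -0.001]
0.24 346 X [0.1325 0.1399 0.1532] Y [-0.009 -0.004]
0.26 353 X [0.1323 0.1445 0.1528] Y [-0.009 -0.005]
cover_edge 0.75 76.224 44.208 [0.4721 0.1359 0.2285]
cover_edge 0.66 396.48 245.08800000000002 [ 0.4284 -0.0604  0.2285]
pin_grip 0.95 209.92000000000002 120.48 [0.4439 0.1217 0.005 ]
pin_tip 0.8 215.104 45.408 [0.5194 0.1364 0.005 ]
pin_head 0.91 211.52 140.496 [0.4235 0.1143 0.005 ]
```

Request:
move_arm(jaw=[0,0,0,0,0,0,0,0,0,0,0], dp=[[-2.6,0,0],[0,0,4],[0,0,4],[0,0,0],[0,2.4,0],[0,1,0],[0,1,0],[0,1,0],[0,1,0],[0,1,0],[0,1,0]], turn=[[0,0,0],[0,0,0],[0,0,0],[0,0,0],[0,0,0],[0,0,0],[0,0,0],[0,0,0],[0,0,0],[0,0,0],[0,0,0]])

```text
time_s: 17.05
position: [0.4122, -0.1065, 0.2143]
tool_rot: [[0.943, 0.333, 0.001], [0.333, -0.943, -0.0], [0.0, 0.0, -1.0]]
ft_force: [-0.9, 0.3, 0.7]
grip_width: -0.0
gripper_force: 0.8
```

Request:
move_arm(jaw=[0,0,0,0,0,0,0,0,0], dp=[[0,1,0],[0,1,0],[0,1,0],[0,1,0.2],[0,1,0.2],[0,1,0.2],[0,1,0.3],[0,0.8,0.3],[0,0,0]], turn=[[0,0,0],[0,0,0],[0,0,0],[0,0,0],[0,0,0],[0,0,0],[0,0,0],[0,0,0],[0,0,0]])

```text
time_s: 17.8
position: [0.4382, -0.1805, 0.201]
tool_rot: [[0.943, 0.332, -0.001], [0.332, -0.943, 0.0], [-0.0, -0.0, -1.0]]
ft_force: [0.4, -0.0, -0.1]
grip_width: -0.0001
gripper_force: 0.0
```

Run:
```python
from balls import *
s=observe(); print(s['position'],s['time_s'],s['ft_force'])
K=cal('top'); im,d=cams.get_image('top'); save(im,'t3.png')
for q in ('cover_edge','cover_hinge'):
  for r in cams.mark_of('top',q)[:2]:
    u,v=r['location'][0]*640,r['location'][1]*480; print(q,r['p'],u,v,atd(K,u,v,d[int(v),int(u)]).round(4))
```

```text
[ 0.43817801 -0.18053074  0.20099419] 17.8 [ 0.42065432 -0.01023659 -0.13888662]
cover_edge 0.23 493.312 246.62400000000002 [ 0.4659 -0.3962  0.0518]
cover_hinge 0.6 364.928 256.32 [ 0.4119 -0.1013  0.5197]
```

Request:
move_arm(jaw=[0,0,0,0,0,0,0,3.5,3.5,3.5,3.5,3.5], dp=[[0,0,-2.5],[0,0,-2.5],[0.29,-3.72,0],[0.29,-3.72,0],[0.29,-3.72,0],[0.29,-3.72,0],[0.29,-3.72,0],[1.59,-3.5,1.6],[1.59,-3.5,1.6],[1.59,-3.5,1.6],[0,0,0],[0,0,0]], turn=[[0,0,0],[0,0,0],[0,0,0],[0,0,0],[0,0,0],[0,0,0],[0,0,0],[0,0,0],[0,0,0],[0,0,0.082],[0,0,0.082],[0,0,0]])

```text
time_s: 18.95
position: [0.3986, 0.118, 0.2034]
tool_rot: [[0.984, 0.177, -0.001], [0.177, -0.984, -0.0], [-0.001, -0.0, -1.0]]
ft_force: [0.3, -0.5, 0.5]
grip_width: 0.0348
gripper_force: 0.0
```

Run:
```python
from balls import *
s=observe(); print(s['position'],s['time_s'],s['tool_rot'][0])
K=cal('wrist'); im,d=cams.get_image('wrist'); save(im,'w8.png')
pt={}
for q in ('pin_grip','pin_tip','pin_head'):
  for r in cams.mark_of('wrist',q)[:1]:
    u,v=r['location'][0]*640,r['location'][1]*480; p=atz(K,u,v,.005); pt[q]=p; print(q,r['p'],u,v,p.round(4))
rr=cams.outline_of('wrist','pin'); print(len(rr),[r['p'] for r in rr])
if rr:
    m=rr[0]['mask']; vu=np.argwhere(m); Q=np.array([atz(K,u,v,.006)[:2] for v,u in vu])
    rect=cv2.minAreaRect((Q*1000).astype(np.float32)); print(len(Q),rect)
    # shank line fit: exclude T-bar
    h=pt['pin_head'][:2]; a=pt['pin_tip'][:2]-h; a/=np.hypot(*a); t=(Q-h)@a
    S=Q[(t>.012)&(t<.085)].astype(np.float32); vx,vy,x,y=cv2.fitLine(S,cv2.DIST_HUBER,0,1e-4,1e-4).ravel(); e=np.array([vx,vy]); e*=np.sign(e@a); o=np.array([x,y])
    tt=(Q-o)@e; print('angle',np.degrees(np.arctan2(e[1],e[0])),'tip',o+e*tt.max(),'back of T',o+e*tt.min(),'len',tt.max()-tt.min()); tip=o+e*tt.max(); print('grip',tip-.074*e)
im2,d2=cams.get_image('top'); save(im2,'t4.png'); K=cal('top')
for q in ('cover_edge',):
  for r in cams.mark_of('top',q)[:2]:
    u,v=r['location'][0]*640,r['location'][1]*480; print(q,r['p'],u,v,atd(K,u,v,d2[int(v),int(u)]).round(4))
```

```text
[0.3985523  0.1180149  0.20343836] 18.95 [ 0.98421395  0.17697968 -0.00104963]
pin_grip 0.81 322.176 156.384 [0.4465 0.1193 0.005 ]
pin_tip 0.7 320.31999999999994 68.01599999999999 [0.5189 0.1344 0.005 ]
pin_head 0.78 317.824 177.21599999999998 [0.4273 0.1198 0.005 ]
1 [0.82]
1610 ((469.7049560546875, 125.91395568847656), (97.9587173461914, 43.5107307434082), 10.251980781555176)
angle 10.432123 tip [0.51793306 0.13447746] back of T [0.42152442 0.11672729] len 0.09802905033222394
grip [0.44515628 0.12107824]
cover_edge 0.67 430.784 232.992 [ 0.4856 -0.2527  0.1362]
cover_edge 0.62 175.68 247.68 [0.4283 0.1557 0.4815]
```

Request:
move_arm(jaw=[3.5,3.5,3.5,3.5,3.5,3.5,3.5,3.5], dp=[[2.3,0.27,0],[2.3,0.27,0],[0,0,4],[0,0,4],[0,0,4],[0,0,4],[0,0,0],[0,0,0]], turn=[[0,0,0],[0,0,0],[0,0,0],[0,0,0],[0,0,0],[0,0,0],[0,0,0],[0,0,0]])

```text
time_s: 19.97
position: [0.4453, 0.1182, 0.0436]
tool_rot: [[0.985, 0.174, -0.003], [0.174, -0.985, -0.0], [-0.003, -0.001, -1.0]]
ft_force: [0.6, 0.3, 1.1]
grip_width: 0.0352
gripper_force: 0.0
```

Run:
```python
from balls import *
s=observe(); print(s['position'],s['time_s'],s['tool_rot'][0]); go([.445,.1208,.002],10.4)
K=cal('wrist'); im,d=cams.get_image('wrist')
for q in ('pin_grip','pin_tip','pin_head'):
  for r in cams.mark_of('wrist',q)[:1]:
    u,v=r['location'][0]*640,r['location'][1]*480; p=atz(K,u,v,.005); print(q,r['p'],u,v,p.round(4))
```

```text
[0.44534751 0.11823083 0.04357883] 19.9667 [ 0.98468665  0.17430168 -0.00333643]
dp cm [ 0.02 -0.26  4.16] turn [-0.0006  0.0033 -0.0063] dp in new axes [ 0.01 -0.26  4.16]
pin_grip 0.66 309.12 270.096 [0.444  0.1204 0.005 ]
pin_tip 0.57 307.32800000000003 121.008 [0.5178 0.134  0.005 ]
pin_head 0.88 309.50399999999996 301.296 [0.4262 0.1171 0.005 ]
```

Request:
move_arm(jaw=[3.5,3.5,3.5,3.5,0.6,0.6,0.6,0.6,0.6,0.6], dp=[[0,-0.25,1.5],[0,0,1.5],[0,0,1.1],[0,0,0],[0,0,0],[0,0,0],[0,0,0],[0,0,0],[0,0,0],[0,0,0]], turn=[[0,0,0],[0,0,0],[0,0,0],[0,0,0],[0,0,0],[0,0,0],[0,0,0],[0,0,0],[0,0,0],[0,0,0]], force=60)

```text
time_s: 21.0
position: [0.446, 0.1212, 0.0043]
tool_rot: [[0.985, 0.175, 0.003], [0.175, -0.985, -0.0], [0.003, 0.001, -1.0]]
ft_force: [-0.7, 0.2, 6.3]
grip_width: 0.0069
gripper_force: 52.7
```

Run:
```python
from balls import *
s=observe(); print(s['position'],s['time_s'],s['tool_rot'],s['ft_force'])
im2,d2=cams.get_image('top'); save(im2,'t5.png'); K=cal('top')
for q in ('cover_edge','hasp','cover_hinge'):
  for r in cams.mark_of('top',q)[:2]:
    u,v=r['location'][0]*640,r['location'][1]*480; print(q,r['p'],u,v,atd(K,u,v,d2[int(v),int(u)]).round(4),atz(K,u,v,.108))
```

```text
[0.44604032 0.12119889 0.0043083 ] 21.0 [[ 9.84564455e-01  1.74998246e-01  2.90643102e-03]
 [ 1.74999074e-01 -9.84568598e-01 -3.09835538e-05]
 [ 2.85615865e-03  5.39128042e-04 -9.99995776e-01]] [-0.7394004   0.16750225  6.25734571]
cover_edge 0.71 431.168 235.92 [ 0.4825 -0.2575  0.1113] [ 0.48290407 -0.25806831  0.108     ]
cover_hinge 0.73 365.824 254.20799999999997 [ 0.4468 -0.1273  0.1146] [ 0.44729416 -0.12769494  0.108     ]
```

Request:
move_arm(jaw=[2.5,2.5,2.5,2.5,2.5], dp=[[0,0,0],[0,0,0],[0,0,0],[0,0,0],[0,0,0]], turn=[[0,0,0],[0,0,0],[0,0,0],[0,0,0],[0,0,0]])

```text
time_s: 21.62
position: [0.4452, 0.1212, 0.0029]
tool_rot: [[0.985, 0.175, 0.0], [0.175, -0.985, 0.0], [0.0, 0.0, -1.0]]
ft_force: [-0.5, -0.9, 0.2]
grip_width: 0.0247
gripper_force: 0.0
```

Run:
```python
from balls import *
s=observe(); print(s['position'],s['time_s'],s['tool_rot'],s['ft_force'])
K=cal('wrist'); im,d=cams.get_image('wrist'); save(im,'w9.png')
for q in ('pin_grip','pin_tip','pin_head'):
  for r in cams.mark_of('wrist',q)[:1]:
    u,v=r['location'][0]*640,r['location'][1]*480; p=atz(K,u,v,.005); print(q,r['p'],u,v,p.round(4))
```

```text
[0.44524734 0.12118458 0.00290477] 21.6167 [[ 9.84593721e-01  1.74857638e-01  1.04615535e-04]
 [ 1.74857638e-01 -9.84593727e-01  8.20297095e-06]
 [ 1.04438152e-04  1.02162317e-05 -9.99999994e-01]] [-0.46740019 -0.91655174  0.23930736]
pin_grip 0.8 316.096 302.30400000000003 [0.446 0.12  0.005]
pin_tip 0.82 315.584 118.32 [0.5184 0.1332 0.005 ]
pin_head 0.91 317.504 344.688 [0.4262 0.1159 0.005 ]
```

Request:
move_arm(jaw=[2.5,2.5,0.6,0.6,0.6,0.6,0.6], dp=[[0,0,0.26],[0,0,0],[0,0,0],[0,0,0],[0,0,0],[0,0,0],[0,0,0]], turn=[[0,0,0],[0,0,0],[0,0,0],[0,0,0],[0,0,0],[0,0,0],[0,0,0]], force=40)

```text
time_s: 22.4
position: [0.4455, 0.1212, 0.0005]
tool_rot: [[0.985, 0.175, 0.001], [0.175, -0.985, 0.0], [0.001, 0.0, -1.0]]
ft_force: [-0.9, 0.8, 5.5]
grip_width: 0.0082
gripper_force: 40.1
```

Request:
move_arm(jaw=[2.0,2.0,2.0,0.6,0.6,0.6,0.6,0.6], dp=[[0,0,0],[0,0,0.2],[0,0,0],[0,0,0],[0,0,0],[0,0,0],[0,0,0],[0,0,0]], turn=[[0,0,0],[0,0,0],[0,0,0],[0,0,0],[0,0,0],[0,0,0],[0,0,0],[0,0,0]], force=50)

```text
time_s: 23.07
position: [0.446, 0.1214, 0.0003]
tool_rot: [[0.985, 0.175, 0.003], [0.175, -0.985, 0.0], [0.003, 0.0, -1.0]]
ft_force: [-5.3, 0.1, 34.1]
grip_width: 0.0081
gripper_force: 60.5
```

Request:
move_arm(jaw=[0.6,0.6,0.6,0.6,0.6,0.6], dp=[[0,0,-0.3],[0,0,0],[0,0,-1.5],[0,0,-3],[0,0,0],[0,0,0]], turn=[[0,0,0],[0,0,0],[0,0,0],[0,0,0],[0,0,0],[0,0,0]], force=80)

```text
time_s: 23.57
position: [0.4456, 0.1212, 0.0467]
tool_rot: [[0.985, 0.175, 0.002], [0.175, -0.985, 0.0], [0.002, 0.0, -1.0]]
ft_force: [0.2, -0.1, -0.6]
grip_width: 0.007
gripper_force: 59.5
```

Run:
```python
from balls import *
s=observe(); print(s['position'],s['time_s'],s['tool_rot'][0],s['ft_force'],s['grip_width'])
K=cal('wrist'); im,d=cams.get_image('wrist'); save(im,'w10.png'); cv2.imwrite('pics/c6.png',cv2.imread('pics/w10.png')[80:400,180:470])
P=cloud(d,K)
for q in ('pin_grip','pin_tip','pin_head'):
  for r in cams.mark_of('wrist',q)[:1]:
    u,v=r['location'][0]*640,r['location'][1]*480; p=atz(K,u,v,.05); print(q,r['p'],u,v,p.round(4),P[int(v),int(u)])
```

```text
[0.44558098 0.12122187 0.04665898] 23.5667 [0.98457863 0.17493291 0.00184124] [ 0.20593833 -0.11508557 -0.63037555] 0.0070380908653245675
pin_grip 0.98 316.03200000000004 308.88 [0.444  0.1197 0.05  ] [0.44680709 0.12022984 0.05491996]
pin_tip 0.56 313.088 122.11200000000001 [0.5172 0.1339 0.05  ] [0.51717496 0.13393167 0.05249836]
pin_head 0.58 315.52 350.01599999999996 [0.4246 0.1164 0.05  ] [0.42803823 0.11728717 0.0554309 ]
```

View pics/c6.png

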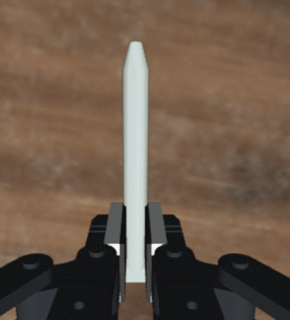

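Request:
move_arm(jaw=[0.6,0.6,0.6,0.6,0.6,0.6,0.6,0.6,0.6,0.6,0.6,0.6], dp=[[-1.2,0,-3.5],[-1.2,0,-3.5],[-1.2,0,-3.5],[-1.2,0,-3.5],[-1.2,0,-3.5],[0,0,0],[0,0,0],[-0.9,3.6,0],[-0.9,3.6,0],[-0.9,3.6,0],[-0.9,3.6,0],[-0.9,3.6,0]], turn=[[0,0,0],[0,0,0],[0,0,0],[0,0,0],[0,0,0],[0,0,-0.081],[0,0,-0.081],[0,0,0],[0,0,0],[0,0,0],[0,0,0],[0,0,0]])

```text
time_s: 24.77
position: [0.4029, -0.0757, 0.2205]
tool_rot: [[0.943, 0.332, -0.001], [0.332, -0.943, 0.001], [-0.001, -0.001, -1.0]]
ft_force: [1.1, 0.4, -0.8]
grip_width: 0.0068
gripper_force: 59.5
```

Request:
move_arm(jaw=[0.6,0.6,0.6,0.6,0.6,0.6,0.6,0.6,0.6,0.6], dp=[[-0.8,3.6,0],[-0.8,3.6,0],[-0.8,3.6,0],[-0.8,3.6,0],[-0.8,3.6,0],[-0.8,3.6,0],[-0.8,3.6,0],[0,0,0],[0,0,0],[0,0,0]], turn=[[0,0,0],[0,0,0],[0,0,0],[0,0,0],[0,0,0],[0,0,0],[0,0,0],[0,0,0],[0,0,0],[0,0,0]])

```text
time_s: 25.6
position: [0.4338, -0.3298, 0.2202]
tool_rot: [[0.944, 0.331, -0.001], [0.331, -0.944, 0.002], [-0.001, -0.002, -1.0]]
ft_force: [-0.5, 0.0, -0.7]
grip_width: 0.0072
gripper_force: 59.6
```

Run:
```python
from balls import *
s=observe(); print(s['position'],s['time_s'],s['tool_rot'][0],s['ft_force'],s['grip_width'])
K=cal('wrist'); im,d=cams.get_image('wrist'); save(im,'w11.png'); np.save('w11.npy',d); np.save('K11.npy',np.array([*K[:3],*K[3].ravel()]))
P=cloud(d,K)
for q,z in (('hasp',.108),('cover_edge',.11),('cover_hinge',.1085),('pin_tip',s['position'][2]+.004)):
  for r in cams.mark_of('wrist',q)[:1]:
    u,v=r['location'][0]*640,r['location'][1]*480; p=atz(K,u,v,z); print(q,r['p'],u,v,p.round(4),P[int(v),int(u)])
b=cv2.imread('pics/w11.png')
u,v=proj(K,[.498,-.273,.108]); u,v=int(u),int(v); x0,y0=max(0,u-90),max(0,v-70); print(x0,y0)
cv2.imwrite('pics/c7.png',cv2.resize(b[y0:y0+140,x0:x0+180],None,fx=4,fy=4))
```

```text
[ 0.43375897 -0.3297846   0.22018267] 25.6 [ 0.94353538  0.33126877 -0.00140976] [-0.53348901  0.01810206 -0.68719336] 0.007167018489007794
hasp 0.62 265.408 115.10400000000001 [ 0.4981 -0.2728  0.108 ] [ 0.49817169 -0.27397179  0.11830434]
cover_edge 0.63 229.312 115.58399999999999 [ 0.49   -0.2509  0.11  ] [ 0.4904242  -0.25140267  0.11361865]
cover_hinge 0.68 25.408 114.096 [ 0.4462 -0.1235  0.1085] [ 0.44704993 -0.12625003  0.11268891]
pin_tip 0.79 316.224 120.0 [ 0.5033 -0.3065  0.2242] [ 5.09152436e-01 -3.04360553e-01 -3.45787585e-05]
175 45
```

View pics/c7.png

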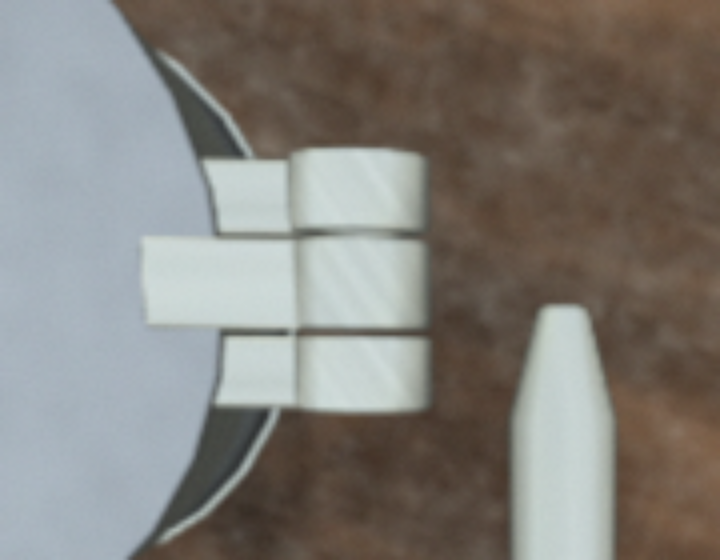

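Run:
```python
from balls import *
k=np.load('K11.npy'); K=(k[0],k[1],k[2],k[3:].reshape(4,4)); d=np.load('w11.npy'); P=cloud(d,K)
n=atz(K,265.9,147.5,.1195); f=atz(K,264.6,82.5,.1195); n8=atz(K,265.9,147.5,.108); f8=atz(K,264.6,82.5,.108)
print('ridge',n,f,np.linalg.norm(f-n),np.degrees(np.arctan2(*(f-n)[:2][::-1])),'mid',(n+f)/2); print('axis108 mid',(n8+f8)/2,np.degrees(np.arctan2(*(f8-n8)[:2][::-1])))
# knuckle depth
for v in (88,92,96,110,120,138,143): 
    row=P[v,247:284]; print(v,row[:,2].max().round(4),row[row[:,2].argmax()].round(4))
p=np.array([.43376,-.32978]); e=np.array([np.cos(np.radians(19.35)),np.sin(np.radians(19.35))])
m=np.zeros(d.shape,bool); m[125:260,306:326]=True; m&=(P[...,2]>.2)
Q=P[m]; t=(Q[:,:2]-p)@e; l=(Q[:,:2]-p)@np.array([e[1],-e[0]])
for a in np.arange(0,.08,.01):
    s=(t>a)&(t<a+.01); 
    if s.sum()>5: print(a.round(3),s.sum(),'top z',np.percentile(Q[s,2],[50,90]).round(4),'lat',np.percentile(l[s],[3,50,97]).round(4))
print('tip',atz(K,315.75,121.5,.2242), (atz(K,315.75,121.5,.2242)[:2]-p)@e)
```

```text
ridge [ 0.47934031 -0.28058712  0.1195    ] [ 0.51625991 -0.26827116  0.1195    ] 0.03891965563634894 18.448112307540654 mid [ 0.49780011 -0.27442914  0.1195    ]
axis108 mid [ 0.4977124  -0.27285685  0.108     ] 18.448112307540697
88 0.1197 [ 0.5139 -0.2712  0.1197]
92 0.12 [ 0.5109 -0.2696  0.12  ]
96 0.1196 [ 0.5087 -0.2702  0.1196]
110 0.1203 [ 0.5002 -0.271   0.1203]
120 0.1197 [ 0.4934 -0.2697  0.1197]
138 0.1213 [ 0.4845 -0.2773  0.1213]
143 0.1196 [ 0.4812 -0.2774  0.1196]
0.02 411 top z [0.2286 0.2296] lat [-0.0028  0.001   0.0045]
0.03 509 top z [0.2286 0.2296] lat [-0.0028  0.0007  0.0044]
0.04 537 top z [0.2286 0.2296] lat [-0.0027  0.001   0.0043]
0.05 556 top z [0.2285 0.2295] lat [-0.0026  0.0008  0.0043]
0.06 568 top z [0.2279 0.2291] lat [-0.0026  0.0008  0.0042]
0.07 76 top z [0.2262 0.2274] lat [-0.0018  0.001   0.0035]
tip [ 0.50276081 -0.30647938  0.2242    ] 0.07282347757068491
```

Request:
move_arm(jaw=[0.6,0.6,0.6,0.6,0.6,0.6,0.6,0.6,0.6], dp=[[0,0,0],[-1.7,-1.7,0],[-1.7,-1.7,0],[0,0,3],[0,0,3],[0,0,3],[0,0,2.6],[0,0,0],[0,0,0]], turn=[[0,0,0.009],[0,0,0],[0,0,0],[0,0,0],[0,0,0],[0,0,0],[0,0,0],[0,0,0],[0,0,0]])

```text
time_s: 26.6
position: [0.3908, -0.3088, 0.1052]
tool_rot: [[0.946, 0.323, -0.001], [0.323, -0.946, 0.001], [-0.001, -0.002, -1.0]]
ft_force: [0.1, -0.5, 0.8]
grip_width: 0.007
gripper_force: 59.6
```

Run:
```python
from balls import *
s=observe(); print(s['position'],s['time_s'],s['tool_rot'][0],s['ft_force'],s['grip_width'])
K=cal('wrist'); im,d=cams.get_image('wrist'); save(im,'w12.png'); P=cloud(d,K)
H=np.array([.4977,-.2729]); p=np.array(s['position'])[:2]; e=np.array(s['tool_rot'])[:2,0]; w=np.array(s['tool_rot'])[:2,1]
print('along',(p-H)@e,'lat',(p-H)@w,'z',s['position'][2])
u,v=np.meshgrid(np.arange(640),np.arange(480)); t=(P[...,:2]-p)@e; l=(P[...,:2]-p)@w
k=(P[...,2]>.1)&(P[...,2]<.13)&(abs(l)<.05)&(t>.015)&(v<300)
for a in np.arange(.02,.16,.01):
    q=k&(t>a)&(t<a+.01)
    if q.sum()>5: print(a.round(3),q.sum(),'z',np.percentile(P[q][:,2],[50,90]).round(4),'lat',np.percentile(l[q],[3,50,97]).round(4))
```

```text
[ 0.39080867 -0.30884135  0.10524476] 26.6 [ 0.94642609  0.32291893 -0.00101022] [ 0.13106721 -0.5433119   0.84871203] 0.006979719877820909
along -0.11277092949778668 lat -0.0005014327678748545 z 0.1052447631292932
0.02 631 z [0.1133 0.1146] lat [-0.0041  0.001   0.0058]
0.03 659 z [0.1134 0.1146] lat [-0.004   0.001   0.0056]
0.04 687 z [0.1133 0.1144] lat [-0.0039  0.0006  0.0055]
0.05 733 z [0.1133 0.1145] lat [-0.0038  0.0006  0.0054]
0.06 1283 z [0.111  0.1138] lat [-0.0495 -0.003   0.0049]
0.07 1539 z [0.1103 0.1116] lat [-0.0496 -0.0412  0.0013]
0.08 2144 z [0.1108 0.1135] lat [-0.0494 -0.0396 -0.0282]
0.09 5813 z [0.1117 0.1183] lat [-0.0484 -0.0221  0.0092]
0.1 6356 z [0.1132 0.1181] lat [-0.0482 -0.0219  0.0094]
0.11 110 z [0.1121 0.1129] lat [-0.0388 -0.0252  0.0113]
```

Run:
```python
from balls import *
s=observe(); print(s['position'],s['tool_rot'][0])
K=cal('wrist'); im,d=cams.get_image('wrist'); save(im,'w13.png'); P=cloud(d,K)
p=np.array(s['position'])[:2]; e=np.array(s['tool_rot'])[:2,0]; w=np.array(s['tool_rot'])[:2,1]
t=(P[...,:2]-p)@e; l=(P[...,:2]-p)@w; v=np.arange(480)[:,None]
k=(P[...,2]>.1125)&(P[...,2]<.122)&(t>.09)&(t<.12)&(abs(l)<.016)
# fit circle of radius 11.5 centred at z=.108 over lateral
from scipy.optimize import least_squares
for lo,hi in ((.09,.097),(.097,.11)):
    q=k&(t>lo)&(t<hi); L=l[q];Z=P[q][:,2]
    f=least_squares(lambda x:np.hypot(L-x[0],Z-x[1])-.0115,[0,.108],loss='soft_l1',f_scale=.0005).x; print(lo,q.sum(),'knuckle lat,z',f.round(4),'range',L.min().round(4),L.max().round(4))
q=(t>.03)&(t<.06)&(abs(l)<.008)&(P[...,2]>.1)&(P[...,2]<.12)&(v<300); L=l[q];Z=P[q][:,2]
print('pin lat,z',least_squares(lambda x:np.hypot(L-x[0],Z-x[1])-.005,[0,.108],loss='soft_l1',f_scale=.0005).x.round(4), q.sum())
```

```text
[ 0.39131943 -0.30950919  0.10638251] [9.46404403e-01 3.22983038e-01 8.14512655e-04]
0.09 1044 knuckle lat,z [-0.0004  0.1073] range -0.0109 0.0097
0.097 2678 knuckle lat,z [-0.0006  0.1074] range -0.016 0.01
pin lat,z [0.0008 0.1103] 2081
```

Request:
move_arm(jaw=[0.6,0.6,0.6,0.6], dp=[[0,-0.12,0],[0,0,0],[0,0,0],[0,0,0]], turn=[[0,0,0],[0,0,0],[0,0,0],[0,0,0]])

```text
time_s: 27.03
position: [0.3906, -0.3081, 0.1058]
tool_rot: [[0.946, 0.323, 0.001], [0.323, -0.946, -0.001], [0.0, 0.001, -1.0]]
ft_force: [0.4, -0.3, -1.2]
grip_width: 0.0076
gripper_force: 59.6
```

```bash
cat > pk.py <<'E'
from balls import *
s=observe(); print(s['time_s'],s['position'],s['tool_rot'][0])
K=cal('wrist'); im,d=cams.get_image('wrist'); save(im,'w14.png'); P=cloud(d,K)
p=np.array(s['position'])[:2]; e=np.array(s['tool_rot'])[:2,0]; w=np.array(s['tool_rot'])[:2,1]
t=(P[...,:2]-p)@e; l=(P[...,:2]-p)@w; v=np.arange(480)[:,None]
q=(P[...,2]>.1125)&(P[...,2]<.122)&(t>.09)&(t<.11)&(abs(l)<.013); L=l[q];Z=P[q][:,2]
print('knuckle lat,z',least_squares(lambda x:np.hypot(L-x[0],Z-x[1])-.0115,[0,.108],loss='soft_l1',f_scale=.0005).x.round(4), q.sum())
for a in (.02,.035,.05):
    q=(t>a)&(t<a+.015)&(abs(l)<.008)&(P[...,2]>.1)&(P[...,2]<.12)&(v<300); L=l[q];Z=P[q][:,2]
    print('pin lat,z',least_squares(lambda x:np.hypot(L-x[0],Z-x[1])-.005,[0,.108],loss='soft_l1',f_scale=.0005).x.round(4), q.sum())
print(observe()['position'])
E
python3 pk.py
```

```text
27.0333 [ 0.39060851 -0.30813755  0.10580476] [9.46415688e-01 3.22950329e-01 6.56504840e-04]
knuckle lat,z [0.001  0.1073] 3643
pin lat,z [0.0008 0.1098] 963
pin lat,z [0.0008 0.1097] 1025
pin lat,z [0.0008 0.1097] 1106
[ 0.39057893 -0.308131    0.10566605]
```

Request:
move_arm(jaw=[0.6,0.6,0.6,0.6,0.6,0.6,0.6], dp=[[0,0,0.22],[0,0,0],[0.8,0,0],[0.8,0,0],[0.8,0,0],[0.8,0,0],[0,0,0]], turn=[[0,0,0],[0,0,0],[0,0,0],[0,0,0],[0,0,0],[0,0,0],[0,0,0]])

```text
time_s: 27.67
position: [0.4223, -0.2971, 0.103]
tool_rot: [[0.946, 0.324, 0.001], [0.324, -0.946, -0.0], [0.0, 0.0, -1.0]]
ft_force: [0.2, 0.2, -0.3]
grip_width: 0.007
gripper_force: 59.6
```

Run:
```python
from h import *
s=observe(); H=np.array([.4977,-.2729]); R=np.array(s['tool_rot']); p=s['position']
print(p,s['ft_force'],s['wrist_torque'],'tip along',(p[:2]-H)@R[:2,0]+.0735,'lat',(p[:2]-H)@R[:2,1])
```

```text
[ 0.42226773 -0.29711109  0.10298821] [ 0.23544728  0.1629281  -0.31336303] [-0.03061763 -0.01258006  0.0335874 ] tip along -0.005707048458261921 lat -0.0015640880673063514
```

Request:
move_arm(jaw=[0.6,0.6,0.6,0.6,0.6,0.6,0.6,0.6], dp=[[0.6,0,0],[0.7,0,0],[0.7,0,0],[0.7,0,0],[0.7,0,0],[0.5,0,0],[0.4,0,0],[0,0,0]], turn=[[0,0,0],[0,0,0],[0,0,0],[0,0,0],[0,0,0],[0,0,0],[0,0,0],[0,0,0]])

```text
time_s: 28.33
position: [0.4621, -0.2835, 0.103]
tool_rot: [[0.946, 0.324, 0.0], [0.324, -0.946, -0.0], [0.0, 0.0, -1.0]]
ft_force: [-0.2, 1.2, -0.5]
grip_width: 0.0071
gripper_force: 59.6
```

Run:
```python
from h import *
s=observe(); H=np.array([.4977,-.2729]); R=np.array(s['tool_rot']); p=s['position']
print(s['time_s'],p,s['ft_force'],s['wrist_torque'],'tip along',(p[:2]-H)@R[:2,0]+.0735,'lat',(p[:2]-H)@R[:2,1])
```

```text
28.3333 [ 0.46210013 -0.28351759  0.10296649] [-0.17611524  1.21980882 -0.47496   ] [-0.00573645  0.0081457  -0.0038691 ] tip along 0.036379617727340115 lat -0.0014699748030109056
```

Request:
move_arm(jaw=[1.8,1.8,1.8,1.8,1.8,1.8,0,0,0,0,0], dp=[[0,0,0],[0,0,0],[0,0,0],[0,0,-1.5],[0,0,-3],[-2.8,0.1,0],[-2.7,0,0],[0,0,0],[0,0,2.5],[0,0,2.5],[0,0,0]], turn=[[0,0,0],[0,0,0],[0,0,0],[0,0,0],[0,0,0],[0,0,0],[0,0,0],[0,0,0],[0,0,0],[0,0,0],[0,0,0]])

```text
time_s: 29.25
position: [0.4083, -0.3011, 0.0947]
tool_rot: [[0.947, 0.322, -0.004], [0.322, -0.947, 0.005], [-0.002, -0.007, -1.0]]
ft_force: [-1.4, 0.2, -0.2]
grip_width: -0.0001
gripper_force: 0.0
```

```bash
cat > st.py <<'E'
from h import *
s=observe(); H=np.array([.4977,-.2729]); R=np.array(s['tool_rot']); p=s['position']
print(s['time_s'],p,s['ft_force'],'TCP along',(p[:2]-H)@R[:2,0],'lat',(p[:2]-H)@R[:2,1])
for cam in ('wrist','top'):
  K=cal(cam); im,d=cams.get_image(cam); save(im,cam+'_st.png')
  for q in ('pin_head','pin_tip'):
    for r in cams.mark_of(cam,q)[:1]:
      u,v=r['location'][0]*640,r['location'][1]*480; x=atz(K,u,v,.106); print(cam,q,round(r['p'],2),u,v,x.round(4),'along',((x[:2]-H)@R[:2,0]).round(4),'lat',((x[:2]-H)@R[:2,1]).round(4))
E
python3 st.py
```

```text
29.25 [ 0.40829165 -0.30107004  0.09467303] [-1.39095848  0.20433105 -0.19384565] TCP along -0.09371639689384725 lat -0.0021404025836877566
wrist pin_head 0.84 316.416 224.4 [ 0.4433 -0.2905  0.106 ] along -0.0572 lat -0.0009
top pin_head 0.54 448.384 258.912 [ 0.4371 -0.2915  0.106 ] along -0.0634 lat -0.0019
top pin_tip 0.56 431.29600000000005 212.304 [ 0.5306 -0.2598  0.106 ] along 0.0354 lat -0.0018
```

Request:
move_arm(jaw=[0,0,0,0,0,0,0,0,0,0], dp=[[1.0,0.1,0],[0.6,0,0],[0.5,0,0],[0.5,0,0],[0.5,0,0],[0.5,0,0],[0.5,0,0],[0.5,0,0],[0.2,0,0],[0,0,0]], turn=[[0,0,0],[0,0,0],[0,0,0],[0,0,0],[0,0,0],[0,0,0],[0,0,0],[0,0,0],[0,0,0],[0,0,0]])

```text
time_s: 30.38
position: [0.4529, -0.2898, 0.0993]
tool_rot: [[0.946, 0.324, -0.007], [0.324, -0.946, -0.004], [-0.008, 0.002, -1.0]]
ft_force: [-21.6, -8.9, 16.7]
grip_width: 0.0004
gripper_force: 11.8
```

```bash
python3 st.py
```

```text
30.3833 [ 0.45293383 -0.28982666  0.09931156] [-21.5873982   -8.8513429   16.68578051] TCP along -0.04783358810984743 lat 0.0015288232891692301
wrist pin_head 0.66 308.8 273.79200000000003 [ 0.4667 -0.2832  0.106 ] along -0.0326 lat -0.0003
top pin_tip 0.56 431.68 234.38400000000001 [ 0.4862 -0.2595  0.106 ] along -0.0066 lat -0.0164
```

Request:
move_arm(jaw=[0,0,0,0,0,0,0,0,0,0], dp=[[-1.0,0,0],[-2.0,0,0],[0,0,-3],[0,0,-4],[0,0,-4],[1.5,1.5,0],[1.5,1.5,0],[0,0,0],[0,0,0],[0,0,0]], turn=[[0,0,0],[0,0,0],[0,0,0],[0,0,0],[0,0,0],[0,0,0],[0,0,0],[0,0,0],[0,0,0],[0,0,0]])

```text
time_s: 31.52
position: [0.4648, -0.3157, 0.2075]
tool_rot: [[0.946, 0.323, -0.001], [0.323, -0.946, 0.001], [-0.001, -0.001, -1.0]]
ft_force: [-0.2, 0.5, -0.3]
grip_width: -0.0003
gripper_force: 0.0
```

```bash
python3 st.py
python3 - <<'E'
from h import *
a=cv2.imread('pics/wrist_st.png'); cv2.imwrite('pics/c8.png',a[:400])
K=cal('top'); 
for q in ('grease_tin','stirrer_grip','cover_edge'):
  for r in cams.mark_of('top',q)[:1]: print(q,r['p'],r['location'][0]*640,r['location'][1]*480)
E
```

```text
31.5167 [ 0.46483069 -0.31571719  0.20749279] [-0.19897228  0.52206208 -0.29395095] TCP along -0.044946968281807574 lat 0.029891021974072444
wrist pin_head 0.71 270.784 216.816 [ 0.4679 -0.2833  0.106 ] along -0.0316 lat 0.0002
wrist pin_tip 0.83 263.488 70.608 [ 0.5542 -0.2523  0.106 ] along 0.0601 lat -0.0013
top pin_tip 0.68 426.432 198.38400000000001 [ 0.5588 -0.2507  0.106 ] along 0.065 lat -0.0012
grease_tin 0.72 174.272 251.184
cover_edge 0.72 429.696 234.28799999999998
```

View pics/c8.png

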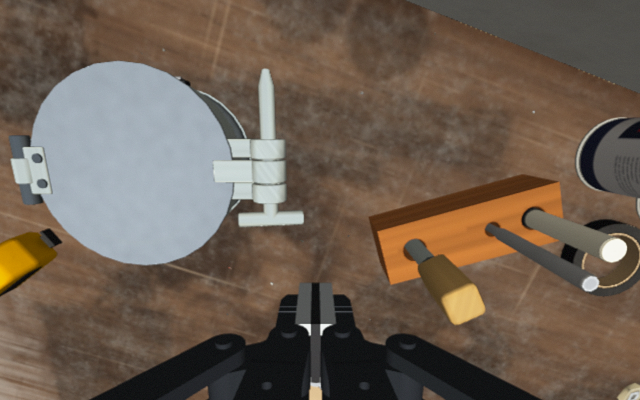

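The picture shows the cover shut. The pin passes through all three knuckles, with its point out at (265,70) and the T-bar outside at (270,219). The stirrer stands upright in its block at (450,290), and the hand touches nothing.

```bash
python3 -c "
from rig import ticket; print(ticket.close_job())"
```

```text
the job is handed in; nothing more can be done
None
```

The job is handed in at about 31.5 s: the balls were stirred 2.5 turns and, matched by their order round the hub rather than tracked one by one, each ended well over its own width from where it lay; the stirrer is back in its hole, the cover is shut, and the pin is through all three knuckles with its T-bar outside.

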